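# Empty the top stacking cup of sweets into the glass bowl

### The arm

A 7-joint arm with a two-finger parallel gripper is mounted at the origin on the work surface. World frame = base frame: x ahead of the robot, y to its left, z up, the work surface at z = 0. Lengths are in m, angles in rad, forces in N, time in s.
With the tool pointing down it reaches from about 0.425 to 1.025 m from the base axis. Payload 3.6 kg.
Tool frame: the origin (TCP) lies on the mounting face of the last link; the fingertips stand 173 mm ahead of it and the grasp point (between the pads) lies 155 mm ahead of it (robot.finger_overhang is the distance from the TCP to the fingertips, in m); z points along the fingers, y is the line along which they close (so a half turn about z gives the same grasp; the last joint's range is limited). The gripper opens to 85 mm and grips with 20 to 120 N. Pads are 22 mm wide; open, the fingers measure 114 mm over their backs; the gripper's body (76 mm by 85 mm) begins 54 mm behind the grasp point. The pads swing forward as they close: fully open they stand 13 mm farther back than shut.
Start: joints at [-1.226, 0.591, 0.048, 1.609, -0.033, 0.943, -0.034], TCP at [0.307, 0.657, 0.405] pointing down, gripper open.
Joint ranges: [-2.69, 2.69], [-0.47, 2.24], [-1.27, 1.36], [0.19, 2.51], [-1.53, 4.68], [0.08, 2.07], [-3.09, 3.09]. Speed limits (rad/s): [2.57, 2.57, 3.14, 3.14, 3.14, 3.14, 3.14].

### API

Orientations are given as a rotation vector (axis times angle).
In Python, from plant import robot, eyes, close_job gives the robot as it stands. The module is installed in compiled form; this text tells all that it offers.
- The arm moves only by the tool apply_moves, never from a script. Its argument "moves" is a list of rows, each an object of numbers: "x", "y", "z": the shift along the tool's x, y, z in m; "ax", "ay", "az": the turn, a rotation vector about the tool's x, y, z in rad; "gripper": the finger opening in m, from 0 to 0.0854. In form: [{"x": .., "y": .., "z": .., "ax": .., "ay": .., "az": .., "gripper": ..}, ...]. A call has exactly 8 rows; each row is the pose to reach, as a shift and turn from the pose commanded when the call began, along the tool's axes at that moment; what a row does not reach only later rows make up. A row lasts 1/10 s, in which the tool goes at most 50 mm and 8.59 degrees, less where a joint would pass 70% of its speed; a pose out of reach is approached as far as the arm can. A call with a gripper value outside its range is refused whole. The fingers move at their own pace and stop on an object; "squeeze" is the grip in N (left out, the last holds). Time passes only in rows, so rows that repeat a pose let the fingers close, or fill a call up. It gives the time, the measured TCP pose, the force, the opening and the grip force at its end, in the units of the state.
- robot.read_state(): the state, without advancing time (a new reading comes with each control period).
- eyes.get_image(name): name is "scene" or "top" or "wrist"; returns a dict with "color" (420x560x3 uint8, red, green, blue), "fov_y" (degrees; the focal length in pixels is half the picture's height over the tangent of half this angle, whatever the lens; pixels are square), "cx", "cy" (the principal point, pixels), "D" ([k1, k2, p1, p2, k3] as OpenCV has them; the pictures are not rectified), "position" and "attitude" of the camera in the world. Camera axes: x right, y up, looking along -z (the intrinsics and any distortion apply to the point x, -y, -z); pixel columns grow to the right and rows downward; lengths in m; the calibration is good to about 2 mm. A picture is of the moment at which its call begins. There is no depth.
- close_job(): hands the job in; it is judged then, once.
The state is a dict: "clock": time; "joints": joint angles; "joint_vel": joint speeds; "effort": joint torques, N m; "position": TCP position; "ee_rot": TCP orientation; "wrist_force": force on the tool from outside, world axes, zero at the start; "moment": the same for the moment, N m; "grip_width": opening from 0.0 (shut) to 1.0 (fully open); "grasp_force": force on a finger pad.
Only numpy, scipy, OpenCV 4.12 (cv2) and the standard library are available. Lean on these libraries where they do the work, as an engineer would, in place of code of your own. Each camera call takes 0.05 s, during which the arm holds its last target. There are 200 camera calls.

### The job

The topmost of the blue cups stacked in the leaning wooden stand holds five round sweets. Lift only that cup off the pile without spilling, tip all five sweets into the amber glass bowl while holding the cup, then set the empty cup down gently, upright and wholly on the grey coaster. Leave the other cups in the stand, and do not push the bowl about or disturb the jar, the red tin or the tea glass.

Things in the scene. Friction and masses are not known exactly. Their poses are not given: they have to be found in the camera images.
- stand: fixed wooden stand, foot 150 x 90 x 12 mm (long along its x), with a fixed blue cup leaning 40 degrees from vertical towards the stand's own -x, away from the robot. Two loose cups like it sit in it, each 29 mm further along the leaning axis, which lies in the stand's xz plane. Origin: at table height, 10 mm to +x of the foot's middle
- top_cup: the topmost blue cup, loose, holds the sweets, about 70 g, 63 mm tall: tapered foot (diameter 36 mm at the bottom, 50 mm at 34 mm up), then a straight round band of diameter 62 mm (64 mm across its facets' corners) from 34 mm up to the rim; wall 3 mm, floor 5 mm. Origin: centre of its underside; z: along its axis to the mouth, leaning at first
- top_cup_rim (a point): centre of the top cup's mouth, on its axis 63 mm from the underside. Only the 29 mm band below the rim stands out of the cup beneath; fingertips that go further down take the next cup too
- lower_cup: the next loose cup of the same shape and colour, under the top one; it must stay in the stand. Origin: centre of its underside, z along its axis
- sweet0_center (a point): centre of a round hard sweet, a yellow ball of 16 mm diameter, 10 g, at first in the top cup
- sweet1_center (a point): centre of a round hard sweet, a red ball of 16 mm diameter, 10 g, at first in the top cup
- sweet2_center (a point): centre of a round hard sweet, a yellow ball of 16 mm diameter, 10 g, at first in the top cup
- sweet3_center (a point): centre of a round hard sweet, a red ball of 16 mm diameter, 10 g, at first in the top cup
- sweet4_center (a point): centre of a round hard sweet, a yellow ball of 16 mm diameter, 10 g, at first in the top cup
- bowl: loose amber glass bowl, rim outer diameter 116 mm, 45 mm tall, wall 4 mm, 0.4 kg, mouth up. Origin: centre of its underside
- coaster: grey round coaster fixed to the table, diameter 100 mm, 5 mm thick. Origin: centre of its underside at table height
- jar: bystander: glass jar with a white cap, diameter 56 mm, 75 mm tall. Origin: centre of its underside
- tin: bystander: red plastic tin with a clip-on lid, 99 x 74 x 62 mm. Origin: centre of its underside
- tea_glass: bystander: waisted amber tea glass on a white saucer of 96 mm diameter (one piece), 80 mm tall. Origin: centre of its underside
Mind the look-alikes: they are no part of the job. What is shaped like the top_cup but green or pink is not meant. Leave any turquoise look-alike of the bowl alone.

How it is judged:
On the way, in this order (a step that is already met when the one before it is completed fails the run):
1. the top cup is lifted clear of the pile with all five sweets still in it (distance between top_cup and lower_cup above 0.09 m and contact force between the fingers and top_cup above 0.5 N and distance between each of sweet0_center, sweet1_center, sweet2_center, sweet3_center, sweet4_center and top_cup below 0.058 m), for 0.1 s.
2. all five sweets lie in the bowl, the cup still in the fingers (horizontal distance between each of sweet0_center, sweet1_center, sweet2_center, sweet3_center, sweet4_center and bowl below 0.052 m and height (world z) of each of sweet0_center, sweet1_center, sweet2_center, sweet3_center, sweet4_center below 0.045 m and contact force between the fingers and top_cup above 0.5 N), for 0.2 s.
At the end, for the whole second after the job is handed in: All five sweets lie in the bowl (within 52 mm of its axis, below its rim); the top cup stands still, upright within 0.08 rad, axis within 32 mm of the coaster's centre; the lower cup is within 15 mm of its place in the stand; the bowl is upright, within 50 mm of its place (horizontal distance between each of sweet0_center, sweet1_center, sweet2_center, sweet3_center, sweet4_center and bowl below 0.052 m and height (world z) of each of sweet0_center, sweet1_center, sweet2_center, sweet3_center, sweet4_center below 0.045 m and horizontal distance between top_cup and coaster below 0.032 m and angle between top_cup's own z axis and vertical below 0.08 rad and height (world z) of top_cup between 0.001 and 0.01 m and linear speed of top_cup below 0.02 m/s and z of lower_cup in the frame of stand above 0.045 m and distance of lower_cup from where it was at the start of the episode below 0.015 m and distance of bowl from where it was at the start of the episode below 0.05 m and angle between bowl's own z axis and vertical below 0.1 rad); the robot touches nothing.
It fails at once if the lower cup is pulled out of its place by more than 25 mm (distance of lower_cup from where it was at the start of the episode above 0.025 m).
It fails at once if the cup is set down hard (over 25 N on the coaster) (contact force between top_cup and coaster above 25 N).
It fails at once if the bowl is pushed more than 50 mm or tipped (distance of bowl from where it was at the start of the episode above 0.05 m or angle between bowl's own z axis and vertical above 0.35 rad).
It fails at once if the jar, the tin or the tea glass is pushed more than 30 mm or tipped (distance of any of jar, tin, tea_glass from where it was at the start of the episode above 0.03 m or angle between any of jar, tin, tea_glass's own z axis and vertical above 0.3 rad).
It also fails if it takes over 56 s, if anything falls off the work surface, if the arm or the gripper's body presses on something with over 40 N, if the wrist force passes 120 N, or if a joint passes its speed limit or range.

## Working session

There is one attempt and no reset: what is moved stays moved. The work goes in short steps, Python scripts to look and compute and a tool call to move; the robot and the scene stay as the last step left them, time stands still between calls to the robot, and variables do not carry over. Pictures are saved under pics/ and viewed, at most 10 in all, crops included, and the job is handed in when it is done.

Besides the shell and the picture viewer there is one more tool, called after "Call:" as name([rows], argument=value, ...), one row to a line, values as JSON. apply_moves: Moves the arm, as the interface text tells. Its arguments: {"type":"object","properties":{"moves":{"type":"array"},"squeeze":{"type":"number"}},"required":["moves"]}

```bash
mkdir -p pics
cat > h.py <<'E'
import numpy as np, cv2
from scipy.spatial.transform import Rotation as R
from plant import robot, eyes, close_job
def cam(n):
    im=eyes.get_image(n); c=im["color"]; f=c.shape[0]/2/np.tan(np.radians(im["fov_y"])/2)
    im["K"]=np.array([[f,0,im["cx"]],[0,f,im["cy"]],[0,0,1.]])
    a=np.array(im["attitude"],float)
    im["R"]=a if a.shape==(3,3) else R.from_rotvec(a).as_matrix()
    im["D"]=np.array(im["D"],float); im["position"]=np.array(im["position"],float)
    im["bgr"]=cv2.cvtColor(c,cv2.COLOR_RGB2BGR); return im
def ray(im,px):
    u=cv2.undistortPoints(np.array(px,float).reshape(-1,1,2),im["K"],im["D"]).reshape(-1,2)
    d=np.c_[u[:,0],-u[:,1],-np.ones(len(u))]@im["R"].T
    return im["position"],d
def onz(im,px,z):
    o,d=ray(im,px); return o+d*((z-o[2])/d[:,2])[:,None]
def proj(im,P):
    q=(np.atleast_2d(P)-im["position"])@im["R"]; q=q*[1,-1,-1]
    return cv2.projectPoints(q,np.zeros(3),np.zeros(3),im["K"],im["D"])[0].reshape(-1,2)
def pose():
    s=robot.read_state(); return np.array(s["position"]),R.from_rotvec(s["ee_rot"])
E
python3 - <<'E'
from h import *
for n in("scene","top","wrist"):
    im=cam(n); cv2.imwrite(f"pics/{n}0.png",im["bgr"]); print(n,im["attitude"],im["position"],im["fov_y"],im["D"])
    np.save(f"{n}0.npy",im,allow_pickle=True)
print(robot.read_state())
E
```

```text
scene [0.64013124 0.26563747 0.75025068] [ 1.00783848 -0.56434312  0.95878152] 46.66492963372839 [0.02981681 0.         0.         0.         0.        ]
top [ 0.09674367 -0.09557304 -1.5708482 ] [ 0.37587252 -0.05045807  1.41022984] 45.30013727656027 [-0.1086329  0.         0.         0.         0.       ]
wrist [-0.23498077 -0.14724493  1.12789834] [0.24811705 0.68390777 0.37189915] 65.82778931549143 [0.01350002 0.         0.         0.         0.        ]
{'clock': 0.15, 'joints': array([-1.2265089 ,  0.59188751,  0.04832731,  1.60952771, -0.03333517,
        0.94269331, -0.03367906]), 'joint_vel': array([-0.00012528, -0.00163544,  0.00181882, -0.00219421, -0.00081327,
       -0.00125861, -0.00130782]), 'effort': array([ 3.05391019e-03, -5.49247527e+01,  1.54962458e+00, -1.98453516e+01,
        9.58221965e-03,  5.70500139e-03, -1.33049735e-05]), 'position': array([0.30718686, 0.6563286 , 0.40381874]), 'ee_rot': array([-6.82030611e-01, -3.06636041e+00,  2.64545087e-03]), 'wrist_force': array([ 0.47086729, -0.45727206, -0.73269067]), 'moment': array([ 0.06170495,  0.00243805, -0.0093758 ]), 'grasp_force': 0.0, 'grip_width': 0.9971725120349777}
```

View pics/scene0.png

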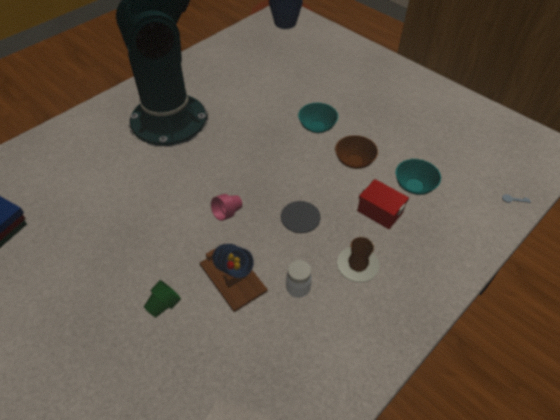

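View pics/top0.png

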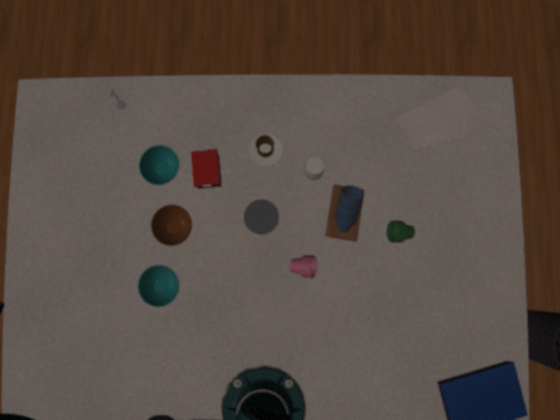

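Scene view: the blue pile with sweets is at (233,262), the pink cup at (226,206) and the green one at (162,299). The amber bowl is at (356,153), with turquoise bowls at (318,118) and (417,177). The coaster is at (300,217), jar (299,278), tin (383,204) and tea glass (358,260). In the top view, +x is up and +y is left: pile (349,208), amber bowl (171,225), coaster (261,217). The blue pile and the brown bowl fit the description by colour; I'll confirm in an enlarged crop.

Run:
```python
from h import *
S=np.load("scene0.npy",allow_pickle=True).item(); T=np.load("top0.npy",allow_pickle=True).item()
g=lambda a:np.clip((a/255.)**0.6*255,0,255).astype(np.uint8)
def crop(im,x,y,w,h): return cv2.resize(g(im["bgr"][y:y+h,x:x+w]),(400,300),interpolation=cv2.INTER_CUBIC)
cv2.imwrite("pics/crop1.png",np.vstack([np.hstack([crop(S,193,235,80,60+15-15),crop(T,305,175,80,60+15-0-15+0)]),np.hstack([crop(S,316,128,80,60),crop(T,131,195,80,60)])]))
def show(n,im,m,z):
    cs,_=cv2.findContours(m.astype(np.uint8),cv2.RETR_EXTERNAL,cv2.CHAIN_APPROX_NONE)
    for c in cs:
        if cv2.contourArea(c)<80: continue
        x,y,w,h=cv2.boundingRect(c)
        P=onz(im,c.reshape(-1,2),z)[:,:2].astype(np.float32)
        (cx,cy),r=cv2.minEnclosingCircle(P); e=cv2.fitEllipse(P); rr=cv2.minAreaRect(P)
        print(n,(x,y,w,h),"circ",round(cx,4),round(cy,4),round(2*r,4),"ell",np.round(e[0],4),np.round(e[1],4),"rect",np.round(rr[0],4),np.round(rr[1],4),round(rr[2],1))
for nm,im in(("S",S),("T",T)):
    hsv=cv2.cvtColor(im["bgr"],cv2.COLOR_BGR2HSV); H,s,v=[hsv[...,i].astype(int) for i in range(3)]
    roi=np.zeros(H.shape,bool)
    if nm=="S": roi[90:320,120:480]=1
    else: roi[120:310,120:430]=1
    br=(H>3)&(H<20)&(s>90)&roi
    show(nm+" brown z.045",im,br,.045); show(nm+" brown z.012",im,br,.012)
    show(nm+" blue",im,(H>100)&(H<130)&(s>70)&roi,.10)
    show(nm+" red",im,((H<4)|(H>174))&(s>150)&roi,.06)
    show(nm+" grey",im,(v<100)&(s<50)&roi,.005)
```

```text
S brown z.045 (458, 294, 22, 26) circ 0.9554 0.0528 0.0809 ell [0.9653 0.0488] [0.03   0.0742] rect [0.9698 0.0528] [0.0807 0.0304] 89.9
S brown z.045 (200, 250, 67, 61) circ 0.554 -0.2426 0.1657 ell [ 0.5634 -0.2485] [0.0878 0.1662] rect [ 0.5499 -0.2413] [0.0849 0.1562] 80.4
S brown z.045 (350, 238, 23, 33) circ 0.7145 -0.0021 0.0896 ell [7.139e-01 6.000e-04] [0.0449 0.0934] rect [ 7.174e-01 -7.000e-04] [0.0477 0.0883] 35.9
S brown z.045 (335, 136, 43, 32) circ 0.5048 0.2459 0.1212 ell [0.5034 0.2462] [0.1086 0.1179] rect [0.5046 0.2458] [0.111  0.1164] 44.6
S brown z.012 (458, 294, 22, 26) circ 0.9535 0.0751 0.0839 ell [0.9638 0.071 ] [0.0311 0.0769] rect [0.9684 0.0751] [0.0836 0.0315] 89.9
S brown z.012 (200, 250, 67, 61) circ 0.5376 -0.231 0.1717 ell [ 0.5474 -0.2371] [0.091  0.1722] rect [ 0.5334 -0.2296] [0.088  0.1619] 80.4
S brown z.012 (350, 238, 23, 33) circ 0.7039 0.0182 0.0928 ell [0.7033 0.021 ] [0.0465 0.0968] rect [0.7069 0.0196] [0.0494 0.0915] 35.9
S brown z.012 (335, 136, 43, 32) circ 0.4866 0.2751 0.1255 ell [0.4852 0.2755] [0.1125 0.1222] rect [0.4865 0.275 ] [0
[... 2284 characters left out ...]
5903 -0.2498] [0.1158 0.0725] 46.0
T grey (299, 153, 36, 29) circ 0.6649 -0.1548 0.1081 ell [ 0.6667 -0.1527] [0.0607 0.0897] rect [ 0.6677 -0.1516] [0.0665 0.0986] 49.3
T grey (383, 144, 47, 111) circ 0.5782 -0.4439 0.3181 ell [ 0.5602 -0.4252] [0.1077 0.3105] rect [ 0.5784 -0.4083] [0.1314 0.3155] 87.7
T grey (127, 136, 57, 51) circ 0.6939 0.3079 0.1673 ell [0.6835 0.3003] [0.1314 0.1458] rect [0.6825 0.2938] [0.1318 0.1546] 35.6
T grey (351, 120, 57, 65) circ 0.7172 -0.337 0.2108 ell [ 0.7328 -0.3421] [0.1313 0.1859] rect [ 0.7338 -0.355 ] [0.2071 0.1475] 44.6
T grey (136, 120, 183, 190) circ 0.5114 0.1224 0.619 ell [0.517  0.1372] [0.4568 0.5252] rect [0.5375 0.0985] [0.5081 0.5391] 89.6
```

View pics/crop1.png

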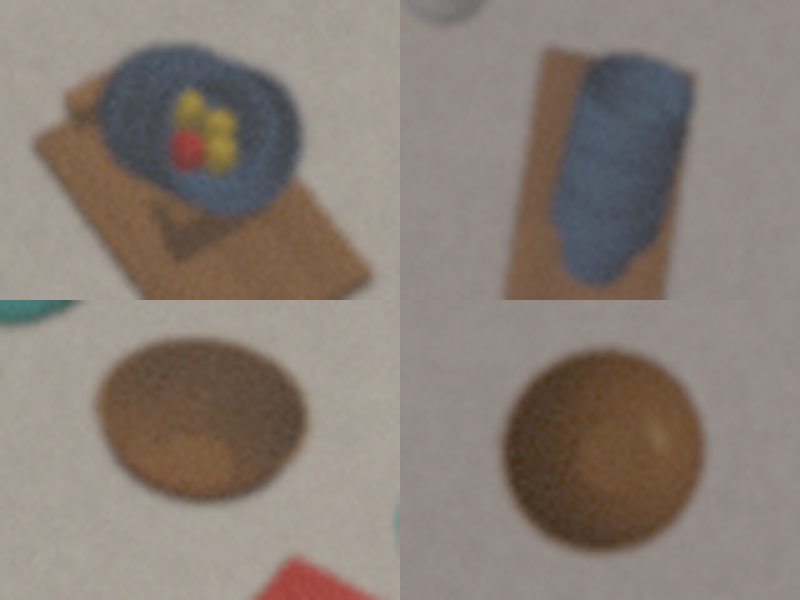

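Run:
```python
from h import *
S=np.load("scene0.npy",allow_pickle=True).item(); T=np.load("top0.npy",allow_pickle=True).item()
az=np.radians(-9.8); d=np.array([np.cos(az),np.sin(az),0]); n=np.array([-d[1],d[0],0]); O=np.array([.526,-.228,0])
for nm,im,(x,y,w,h) in(("S",S,(195,235,70,50)),("T",T,(325,178,50,60))):
    b=cv2.GaussianBlur(im["bgr"],(3,3),0).astype(int); m=np.zeros(b.shape[:2],np.uint8)
    sub=b[y:y+h,x:x+w]; m[y:y+h,x:x+w]=((sub[...,0]-sub[...,2])>5)
    m=cv2.morphologyEx(m,cv2.MORPH_CLOSE,np.ones((9,9),np.uint8)) 
    c=max(cv2.findContours(m,cv2.RETR_EXTERNAL,cv2.CHAIN_APPROX_NONE)[0],key=cv2.contourArea).reshape(-1,2)
    print(nm,cv2.boundingRect(c),"extremes L,R,T,B",c[c[:,0].argmin()],c[c[:,0].argmax()],c[c[:,1].argmin()],c[c[:,1].argmax()])
# scene rim centre -> stand plane
for p in([238.6,262],[238,262],[239,263]):
    o,r=ray(S,[p]); r=r[0]; t=-((o-O)@n)/(r@n); P=o+r*t; print(p,P.round(4),"along",((P-O)@d).round(4),proj(T,P).round(1))
a=d*np.sin(np.radians(40))+np.array([0,0,np.cos(np.radians(40))]); e=np.cross(n,a)
for P in (P,):
  for im in(S,T): print(proj(im,[P+.032*(np.cos(t)*n+np.sin(t)*e) for t in np.arange(0,6.28,np.pi/4)]).round(0).tolist())
```

```text
S (214, 244, 38, 33) extremes L,R,T,B [214 256] [251 266] [226 244] [235 276]
T (336, 186, 27, 45) extremes L,R,T,B [336 214] [362 196] [349 186] [341 230]
[238.6, 262] [ 0.5758 -0.2366  0.1165] along 0.0506 [[351.9 192.9]]
[238, 262] [ 0.5732 -0.2362  0.1132] along 0.0479 [[351.5 194.1]]
[239, 263] [ 0.5771 -0.2368  0.1144] along 0.0518 [[351.8 192.5]]
[[252.0, 255.0], [253.0, 267.0], [246.0, 277.0], [235.0, 278.0], [226.0, 271.0], [224.0, 259.0], [232.0, 249.0], [243.0, 248.0]]
[[340.0, 190.0], [344.0, 186.0], [352.0, 185.0], [360.0, 188.0], [364.0, 195.0], [360.0, 200.0], [352.0, 201.0], [343.0, 197.0]]
```

```bash
cat >> h.py <<'E'
AZ=np.radians(-9.8); d=np.array([np.cos(AZ),np.sin(AZ),0]); n=np.array([-d[1],d[0],0]); Z=np.array([0,0,1.])
A=d*np.sin(np.radians(40))+Z*np.cos(np.radians(40))
def tool(z,y): 
    y=y-z*(y@z); y/=np.linalg.norm(y); return R.from_matrix(np.c_[np.cross(y,z),y,z])
def delta(p1,r1):
    p,r=pose(); print("shift",r.inv().apply(p1-p).round(4),"turn",(r.inv()*r1).as_rotvec().round(4),"deg",np.degrees((r.inv()*r1).magnitude()).round(1))
def tz(t): t=np.radians(t); return d*np.sin(t)-Z*np.cos(t)
E
python3 - <<'E'
from h import *
p,r=pose(); print(r.as_matrix().round(3))
W=np.load("wrist0.npy",allow_pickle=True).item()
print("cam in tool",r.inv().apply(W["position"]-p).round(4), (r.inv().as_matrix()@W["R"]).round(3))
rim=np.array([.576,-.2366,.115])
for t in(20,):
  for s in(1,-1):
    G=rim-.011*A; r1=tool(tz(t),s*n); delta(G-(.155+.10)*tz(t),r1); print((G-.255*tz(t)).round(3))
E
```

```text
[[-0.906  0.424 -0.001]
 [ 0.424  0.906 -0.002]
 [-0.    -0.002 -1.   ]]
cam in tool [ 0.0652 -0.      0.0319] [[ 0.001  0.966  0.26 ]
 [ 1.    -0.001 -0.   ]
 [ 0.     0.26  -0.966]]
shift [-0.531  -0.7195  0.0589] turn [-0.0482 -0.3471 -0.2637] deg 25.1
[ 0.483 -0.221  0.346]
shift [-0.531  -0.7195  0.0589] turn [-0.5001  0.0695  2.8347] deg 165.0
[ 0.483 -0.221  0.346]
```

Call:
apply_moves([
  {"x":-0.029,"y":-0.04,"z":0.003,"ay":-0.02,"gripper":0.0854},
  {"x":-0.058,"y":-0.08,"z":0.006,"ay":-0.04,"az":-0.03,"gripper":0.0854},
  {"x":-0.087,"y":-0.119,"z":0.009,"ay":-0.06,"az":-0.05,"gripper":0.0854},
  {"x":-0.117,"y":-0.158,"z":0.013,"ay":-0.08,"az":-0.06,"gripper":0.0854},
  {"x":-0.147,"y":-0.2,"z":0.017,"ay":-0.1,"az":-0.08,"gripper":0.0854},
  {"x":-0.177,"y":-0.24,"z":0.02,"ay":-0.12,"az":-0.1,"gripper":0.0854},
  {"x":-0.206,"y":-0.28,"z":0.024,"ay":-0.14,"az":-0.12,"gripper":0.0854},
  {"x":-0.236,"y":-0.32,"z":0.027,"ay":-0.16,"az":-0.14,"gripper":0.0854},
])

```text
validation failed for argument at $.mo...
```

Run:
```python
from h import *
rim=np.array([.576,-.2366,.115]);G=rim-.011*A
delta(G-.255*tz(20),tool(tz(20),n)); print(robot.read_state()["joints"].round(3))
```

```text
shift [-0.531  -0.7195  0.0589] turn [-0.0482 -0.3471 -0.2637] deg 25.1
[-1.227  0.592  0.048  1.61  -0.033  0.943 -0.034]
```

Call:
apply_moves([
  {"x":-0.029,"y":-0.04,"z":0.003,"ax":0,"ay":-0.02,"az":-0.01,"gripper":0.0854},
  {"x":-0.058,"y":-0.08,"z":0.006,"ax":0,"ay":-0.04,"az":-0.03,"gripper":0.0854},
  {"x":-0.087,"y":-0.119,"z":0.009,"ax":0,"ay":-0.06,"az":-0.05,"gripper":0.0854},
  {"x":-0.117,"y":-0.158,"z":0.013,"ax":0,"ay":-0.08,"az":-0.06,"gripper":0.0854},
  {"x":-0.147,"y":-0.2,"z":0.017,"ax":0,"ay":-0.1,"az":-0.08,"gripper":0.0854},
  {"x":-0.177,"y":-0.24,"z":0.02,"ax":0,"ay":-0.12,"az":-0.1,"gripper":0.0854},
  {"x":-0.206,"y":-0.28,"z":0.024,"ax":0,"ay":-0.14,"az":-0.12,"gripper":0.0854},
  {"x":-0.236,"y":-0.32,"z":0.027,"ax":0,"ay":-0.16,"az":-0.14,"gripper":0.0854},
])

```text
clock: 0.95
position: [0.385, 0.2662, 0.3777]
ee_rot: [0.44, 2.952, -0.052]
wrist_force: [1.2, -0.3, 0.3]
grip_width: 1.002
grasp_force: 0.0
```

Run:
```python
from h import *
rim=np.array([.576,-.2366,.115]);G=rim-.011*A
delta(G-.255*tz(20),tool(tz(20),n)); print(robot.read_state()["joints"].round(3))
```

```text
shift [-0.2274 -0.4364  0.0737] turn [-0.0429 -0.1893 -0.1192] deg 13.1
[-0.869  0.304  0.155  2.228  0.186  0.546  0.396]
```

Call:
apply_moves([
  {"x":-0.024,"y":-0.04,"z":0.006,"ax":-0.003,"ay":-0.017,"az":-0.01,"gripper":0.0854},
  {"x":-0.046,"y":-0.083,"z":0.013,"ax":-0.006,"ay":-0.034,"az":-0.02,"gripper":0.0854},
  {"x":-0.068,"y":-0.126,"z":0.02,"ax":-0.01,"ay":-0.05,"az":-0.03,"gripper":0.0854},
  {"x":-0.09,"y":-0.17,"z":0.027,"ax":-0.014,"ay":-0.07,"az":-0.043,"gripper":0.0854},
  {"x":-0.112,"y":-0.213,"z":0.034,"ax":-0.018,"ay":-0.09,"az":-0.055,"gripper":0.0854},
  {"x":-0.134,"y":-0.257,"z":0.041,"ax":-0.023,"ay":-0.11,"az":-0.067,"gripper":0.0854},
  {"x":-0.156,"y":-0.3,"z":0.048,"ax":-0.028,"ay":-0.13,"az":-0.08,"gripper":0.0854},
  {"x":-0.178,"y":-0.343,"z":0.055,"ax":-0.033,"ay":-0.15,"az":-0.093,"gripper":0.0854},
])

```text
clock: 1.75
position: [0.4606, -0.1158, 0.3555]
ee_rot: [0.282, 2.819, -0.045]
wrist_force: [-0.3, 0.3, 0.1]
grip_width: 0.998
grasp_force: 0.0
```

Run:
```python
from h import *
rim=np.array([.576,-.2366,.115]);G=rim-.011*A
delta(G-.255*tz(20),tool(tz(20),n)); print(robot.read_state()["joints"].round(3))
```

```text
shift [-0.0378 -0.0982  0.022 ] turn [-0.01   -0.0391 -0.0264] deg 2.8
[ 0.169  0.323 -0.028  2.291  0.123  0.219  1.399]
```

```bash
cat > kin.py <<'E'
import numpy as np, itertools, os
from scipy.optimize import least_squares
from scipy.spatial.transform import Rotation as R
LO=np.array([-2.69,-.47,-1.27,.19,-1.53,.08,-3.09]);HI=np.array([2.69,2.24,1.36,2.51,4.68,2.07,3.09])
def fk(q,k,s):
    h,L1,e,e2,L2,f,L3=k
    r=R.from_euler("z",s[0]*q[0]); p=np.array([0,0,h]); r=r*R.from_euler("y",q[1]); p=p+r.apply([0,0,L1])
    r=r*R.from_euler("z",s[1]*q[2]); p=p+r.apply([e,0,0]); r=r*R.from_euler("y",q[3]); p=p+r.apply([e2,0,L2])
    r=r*R.from_euler("z",s[2]*q[4])*R.from_euler("y",q[5]); p=p+r.apply([f,0,L3]); return p,r*R.from_euler("z",s[3]*q[6])
def err(q,p,r,k,s):
    P,Q=fk(q,k,s); return np.r_[(P-p),.3*(Q.inv()*r).as_rotvec()]
if os.path.exists("kin.npz"): k_=np.load("kin.npz"); K,S=k_["k"],k_["s"]
def ik(p,r,q0,w=.003):
    return least_squares(lambda q:np.r_[err(q,p,r,K,S),w*(q-q0)],np.clip(q0,LO+.001,HI-.001),bounds=(LO,HI)).x
E
cat > d.py <<'E'
D=[([-1.2265089,.59188751,.04832731,1.60952771,-.03333517,.94269331,-.03367906],[.30718686,.6563286,.40381874],[-.682030611,-3.06636041,.00264545]),
([-.869,.304,.155,2.228,.186,.546,.396],[.385,.2662,.3777],[.44,2.952,-.052])]
E
python3 - <<'E'
from h import *; from kin import *; from d import D
s=robot.read_state(); D=D+[(s["joints"],s["position"],s["ee_rot"])]
best=None
for sg in itertools.product([1,-1],repeat=4):
    f=lambda k:np.concatenate([err(np.array(q),np.array(p),R.from_rotvec(o),k,sg) for q,p,o in D])
    o=least_squares(f,[.3,.4,0,0,.4,0,.15])
    if best is None or o.cost<best[0]: best=(o.cost,o.x,sg,f(o.x))
print(best[0],best[1].round(4),best[2]); print(best[3].round(4)); np.savez("kin.npz",k=best[1],s=best[2])
E
```

```text
0.10386236296715243 [16.4584 -6.7616  2.9771  3.6093  3.9277  0.2422  3.5534] (1, 1, -1, 1)
[-0.      0.0064  0.0081  0.016   0.0055 -0.2203 -0.0107 -0.105  -0.0898
 -0.03   -0.0261 -0.198  -0.0385 -0.0941  0.0817  0.0185 -0.0115 -0.2851]
```

```bash
python3 - <<'E'
s=open("kin.py").read()
s=s.replace("h,L1,e,e2,L2,f,L3=k","h,L1,e,e2,L2,f,L3,o1,o7,y1,y2=k").replace('"z",s[0]*q[0])','"z",s[0]*q[0]+o1)').replace('"z",s[3]*q[6])','"z",s[3]*q[6]+o7)')
s=s.replace("[0,0,L1]","[0,y1,L1]").replace("[e2,0,L2]","[e2,y2,L2]")
open("kin.py","w").write(s)
E
rm -f kin.npz
cat > fit.py <<'E'
from h import *; from kin import *; from d import D
s=robot.read_state(); D=D+[(s["joints"],s["position"],s["ee_rot"])]
best=[]
for sg in itertools.product([1,-1],repeat=4):
  for o1 in(0,1.57,3.14,-1.57):
   for o7 in(0,1.57,3.14,-1.57):
    f=lambda k:np.concatenate([np.r_[err(np.array(q),np.array(p),R.from_rotvec(o),k,sg)] for q,p,o in D]+[.001*(k[[2,3,5,9,10]])])
    o=least_squares(f,[.3,.4,0,0,.4,0,.15,o1,o7,0,0]); best.append((o.cost,o.x,sg,f(o.x)))
best.sort(key=lambda b:b[0])
for b in best[:40:8]: print(b[0],b[1].round(4),b[2]); 
b=best[0]; print(b[3].round(4)); np.savez("kin.npz",k=b[1],s=b[2])
E
python3 fit.py
```

```text
1.1249279746884902e-08 [ 2.9440e-01  6.2360e-01  1.0000e-04  1.0000e-04  4.6440e-01 -2.0000e-04
  1.3510e-01  1.0000e-04  1.5708e+00 -1.9300e-02 -2.6000e-02] (-1, -1, -1, -1)
1.124927974689698e-08 [ 2.9440e-01  6.2360e-01  1.0000e-04  1.0000e-04  4.6440e-01 -2.0000e-04
  1.3510e-01  1.0000e-04  1.5708e+00 -1.9300e-02 -2.6000e-02] (-1, -1, -1, -1)
0.003040503979131027 [12.5874 -6.1763  2.7207  2.552   2.7239 -0.0169  1.9493 -0.1703 -0.9497
 -2.5544  2.6102] (1, 1, -1, 1)
0.003040503979151218 [12.5875 -6.1763  2.7207  2.552   2.7239 -0.0169  1.9493 -0.1703 -0.9497
 -2.5544  2.6102] (1, 1, -1, 1)
0.0033084328115690624 [-2.1004  2.0292 -0.5871 -0.7091 -0.2764  0.1433  0.2246 -0.0589  1.6202
  0.6968 -0.6914] (-1, 1, -1, -1)
[-0.      0.      0.     -0.      0.      0.      0.      0.     -0.
 -0.      0.0001 -0.0001 -0.     -0.      0.      0.      0.      0.
  0.      0.     -0.     -0.     -0.    ]
```

```bash
cat > plan.py <<'E'
from h import *; from kin import *
rng=np.random.default_rng(0)
rim=np.array([.576,-.2366,.115]); G=rim-.011*A; coa=np.array([.529,.004,.005]); bowl=np.array([.502,.249,0])
def seeds(q0,m): return [q0]+[np.clip(q0+rng.normal(0,.7,7),LO+.02,HI-.02) for _ in range(m)]
def best(p,r,q0,m=4):
    b=None
    for s in seeds(q0,m):
        q=ik(p,r,s,.0005); e=np.linalg.norm(err(q,p,r,K,S)); mar=np.min(np.minimum(q-LO,HI-q))
        if e<.002 and (b is None or np.abs(q-q0).max()<b[0]): b=(np.abs(q-q0).max(),q,mar)
    return b
def frame(v,c,spin):  # tool rotation taking tool vec c to world v
    r,_=R.align_vectors([v],[c]); return R.from_rotvec(spin*np.array(v))*r
E
cat > p1.py <<'E'
from plan import *
q0=np.array(robot.read_state()["joints"])
def f(b): return "none" if b is None else f"{b[0]:.2f} mar{b[2]:.2f} {b[1].round(2)}"
for sg in(1,-1):
 for t in(0,20,40,50):
  r=tool(tz(t),sg*n); g=best(G-.155*tz(t),r,q0,6); c=r.inv().apply(A)
  print("t",t,"sg",sg,"grasp",f(g))
  if g is None: continue
  for nm,tilt,pos in(("place",0,coa+[0,0,.052]),("pour",130,bowl+[0,0,.15])):
    bb=None
    for yaw in (np.radians([0]) if tilt==0 else np.radians(np.arange(0,360,45))):
      v=np.array([np.sin(np.radians(tilt))*np.cos(yaw),np.sin(np.radians(tilt))*np.sin(yaw),np.cos(np.radians(tilt))])
      for sp in np.radians(np.arange(0,360,30)):
        rr=frame(v,c,sp); z=rr.apply([0,0,1])
        if z[2]>.3: continue
        b=best(pos-.155*z,rr,g[1],1)
        if b is not None and b[2]>.02 and (bb is None or b[0]<bb[0]): bb=b+(np.degrees(yaw),z.round(2))
    print("  ",nm,f(bb),bb[3:] if bb else "",flush=True)
E
time timeout 560 python3 p1.py
```

```text
t 0 sg 1 grasp 0.34 mar0.47 [ 0.38  0.64 -0.09  1.95  0.1   0.55  1.62]
   place 1.53 mar0.36 [-1.05  1.14  1.    2.12 -0.46  0.51  0.1 ] (np.float64(0.0), array([-0.  , -0.64, -0.77]))
   pour 0.92 mar0.53 [ 0.44  1.23 -0.74  1.87 -0.82  1.18  1.41] (np.float64(315.0), array([-0.45,  0.89,  0.06]))
t 20 sg 1 grasp 0.92 mar0.00 [ 0.52  0.6  -0.23  2.17  1.04  0.08  0.72]
   place 1.84 mar0.47 [-0.85  1.03  0.47  2.04  0.68  0.84 -1.12] (np.float64(0.0), array([-0.  , -0.87, -0.5 ]))
   pour 1.13 mar0.06 [ 0.64  1.32 -1.21  1.9  -0.09  0.82  0.54] (np.float64(315.0), array([-0.45,  0.84, -0.31]))
t 40 sg 1 grasp 2.10 mar0.00 [ 1.22  1.07 -1.27  2.34  2.23  0.91 -0.09]
   place 1.55 mar0.16 [-0.14  1.2  -0.44  1.66  0.8   1.91 -1.64] (np.float64(0.0), array([-0.49, -0.85, -0.17]))
   pour 1.40 mar0.02 [-0.18  1.15 -1.23  1.92  1.25  2.05  1.27] (np.float64(90.0), array([ 0.29, -0.74, -0.61]))
t 50 sg 1 grasp 2.40 mar0.00 [ 1.24  1.18 -1.27  2.41  2.52  1.04 -0.22]
   place 1.04 mar0.07 [ 1.4   2.   -1.18  2.44  3.56  0.58  0.18] (np.float64(0.0), array([ 0.87,  0.5 , -0.  ]))
   pour 1
[... 658 characters left out ...]
] (np.float64(315.0), array([-0.27,  0.94, -0.23]))
t 40 sg -1 grasp 2.62 mar0.16 [ 0.86  0.73 -0.65  2.35  2.75  0.57  2.31]
   place 1.24 mar0.26 [-0.32  1.18 -0.45  2.23  1.54  1.81  1.35] (np.float64(0.0), array([ 0.49, -0.85, -0.17]))
   pour 2.80 mar0.13 [-0.88  1.13 -0.06  1.7   0.85  1.94 -0.49] (np.float64(180.0), array([ 0.13, -0.98,  0.11]))
t 50 sg -1 grasp 2.46 mar0.09 [ 1.2   1.1  -1.18  2.42  2.58  0.99  2.8 ]
   place 2.61 mar0.22 [ 0.6   1.47 -0.9   1.41 -0.03  1.85  0.67] (np.float64(0.0), array([-0.87,  0.5 , -0.  ]))
   pour 3.48 mar0.29 [-0.56  0.95 -0.59  1.88  1.08  1.78 -0.68] (np.float64(180.0), array([ 0.32, -0.87, -0.38]))
real	0m45.820s
user	0m46.194s
sys	0m0.112s
```

Run:
```python
from plan import *
q0=np.array(robot.read_state()["joints"])
r=tool(tz(10),n)
for b in(.1,.05,0): print(best(G-(.155+b)*tz(10),r,q0,8))
delta(G-.255*tz(10),r)
```

```text
(np.float64(0.27732188549239756), array([ 0.42899903,  0.44037927, -0.12218486,  2.04380625,  0.05489767,
        0.48822435,  1.67625937]), np.float64(0.40822434959590237))
(np.float64(0.2614749907832772), array([ 0.43038804,  0.52241134, -0.13037585,  2.05834471,  0.10101202,
        0.39353337,  1.63253012]), np.float64(0.3135333690193398))
(np.float64(0.2841646649495251), array([ 0.4122125 ,  0.607173  , -0.1110349 ,  2.06401358,  0.12243536,
        0.30275126,  1.61226641]), np.float64(0.22275126005707174))
shift [-0.0822 -0.097   0.0241] turn [-0.0076  0.1355 -0.0272] deg 7.9
```

Good. Going to the pre-grasp at a 10° tilt.

Call:
apply_moves([
  {"x":-0.02,"y":-0.024,"z":0.006,"ax":-0.002,"ay":0.035,"az":-0.007,"gripper":0.0854},
  {"x":-0.041,"y":-0.048,"z":0.012,"ax":-0.004,"ay":0.068,"az":-0.014,"gripper":0.0854},
  {"x":-0.062,"y":-0.073,"z":0.018,"ax":-0.006,"ay":0.1,"az":-0.02,"gripper":0.0854},
  {"x":-0.082,"y":-0.097,"z":0.024,"ax":-0.008,"ay":0.136,"az":-0.027,"gripper":0.0854},
  {"x":-0.082,"y":-0.097,"z":0.024,"ax":-0.008,"ay":0.136,"az":-0.027,"gripper":0.0854},
  {"x":-0.082,"y":-0.097,"z":0.024,"ax":-0.008,"ay":0.136,"az":-0.027,"gripper":0.0854},
  {"x":-0.082,"y":-0.097,"z":0.024,"ax":-0.008,"ay":0.136,"az":-0.027,"gripper":0.0854},
  {"x":-0.082,"y":-0.097,"z":0.024,"ax":-0.008,"ay":0.136,"az":-0.027,"gripper":0.0854},
])

```text
clock: 2.55
position: [0.5244, -0.2247, 0.3575]
ee_rot: [0.253, 2.959, -0.02]
wrist_force: [-0.5, 0.5, 0.2]
grip_width: 1.002
grasp_force: 0.0
```

Run:
```python
from plan import *
delta(G-.255*tz(10),tool(tz(10),n))
W=cam("wrist"); np.save("wrist1.npy",W,allow_pickle=True)
e=np.cross(n,A)
ang=np.arange(0,6.28,np.pi/4)
print(proj(W,rim).round(0)); E=proj(W,[rim+.031*(np.cos(t)*n+np.sin(t)*e) for t in ang]).round(0)
print(E.tolist())
im=(np.clip((W["bgr"]/255.)**0.6*255,0,255)).astype(np.uint8)
cv2.imwrite("pics/wrist1.png",cv2.resize(im,(784,588),interpolation=cv2.INTER_CUBIC))
```

```text
shift [-0.0015 -0.003   0.0001] turn [ 0.0012 -0.0026  0.0006] deg 0.2
[[279. 237.]]
[[323.0, 237.0], [308.0, 247.0], [279.0, 251.0], [250.0, 247.0], [235.0, 237.0], [244.0, 225.0], [278.0, 219.0], [312.0, 225.0]]
```

View pics/wrist1.png

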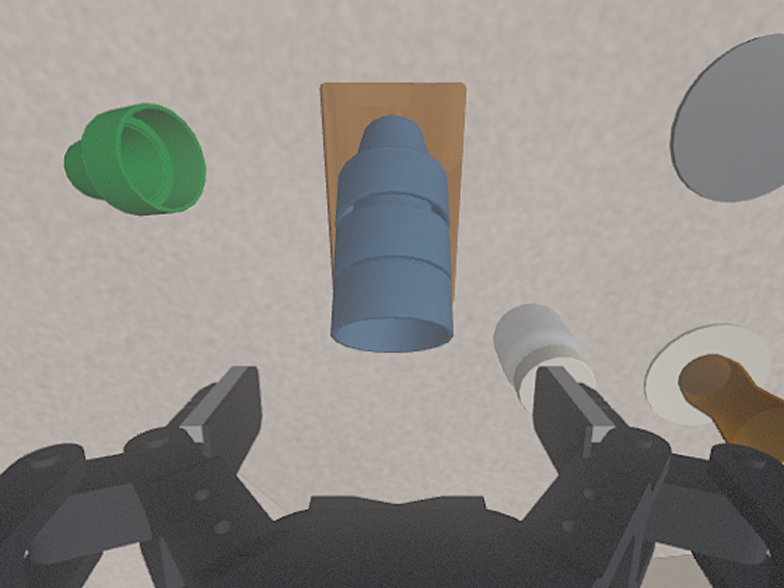

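The wrist view shows the pile from the robot's side. The rim spans x 331–453 at y≈337 in the enlarged picture, with band edges at y≈260 and 195. The green cup at (140,160) is not part of the pile, and the fingers straddle it symmetrically. Next I'll refine the rim from the edge rows.

Run:
```python
from plan import *
W=np.load("wrist1.npy",allow_pickle=True).item()
b=cv2.GaussianBlur(W["bgr"],(3,3),0).astype(int)
m=((b[...,0]-b[...,2])>12).astype(np.uint8); m[:,:220]=0; m[:,340:]=0; m[:75]=0; m[265:]=0
m=cv2.morphologyEx(m,cv2.MORPH_OPEN,np.ones((3,3),np.uint8))
for y in range(130,256,4):
    x=np.where(m[y])[0]; print(y,x.min() if len(x) else None,x.max() if len(x) else None,end=" | ")
g=W["bgr"].astype(float)[80:256,276:285].mean((1,2)); print("\ncol grey",[(80+i,int(v)) for i,v in enumerate(g)])
e=np.cross(n,A)
P=[rim-e*.031*0+s*.031*e-h*A for s,h in((1,0),(-1,0),(1,.029),(-1,.029),(-1,.058),(1,.058))]
print(proj(W,P).round(1).tolist(), e.round(2))
```

```text
130 243 318 | 134 242 319 | 138 242 319 | 142 242 319 | 146 241 319 | 150 241 319 | 154 241 320 | 158 240 320 | 162 241 319 | 166 241 319 | 170 241 320 | 174 241 320 | 178 240 320 | 182 240 320 | 186 240 321 | 190 240 321 | 194 239 321 | 198 239 321 | 202 239 321 | 206 239 321 | 210 239 321 | 214 239 321 | 218 238 322 | 222 238 322 | 226 238 322 | 230 238 322 | 234 237 323 | 238 237 323 | 242 239 316 | 246 246 314 | 250 260 298 | 254 None None | 
col grey [(80, 73), (81, 73), (82, 67), (83, 63), (84, 64), (85, 64), (86, 64), (87, 64), (88, 65), (89, 65), (90, 64), (91, 65), (92, 66), (93, 65), (94, 64), (95, 64), (96, 64), (97, 64), (98, 65), (99, 64), (100, 65), (101, 64), (102, 64), (103, 64), (104, 60), (105, 69), (106, 67), (107, 67), (108, 67), (109, 67), (110, 67), (111, 68), (112, 67), (113, 68), (114, 68), (115, 67), (116, 68), (117, 68), (118, 68), (119, 68), (120, 69), (121, 68), (122, 68), (123, 68), (124, 68), (125, 68), (126, 68), (127, 68), (128, 69), (129, 69), (130, 69), (131, 69), (132, 69), (133, 69), (134, 70), (135, 74), (136, 60), (137, 51), (138, 52), (139, 64),
[... 697 characters left out ...]
3, 70), (204, 69), (205, 69), (206, 70), (207, 68), (208, 70), (209, 70), (210, 69), (211, 70), (212, 70), (213, 71), (214, 70), (215, 70), (216, 70), (217, 71), (218, 71), (219, 71), (220, 71), (221, 71), (222, 72), (223, 72), (224, 72), (225, 74), (226, 56), (227, 63), (228, 71), (229, 71), (230, 71), (231, 71), (232, 71), (233, 70), (234, 71), (235, 71), (236, 70), (237, 70), (238, 71), (239, 70), (240, 70), (241, 71), (242, 70), (243, 71), (244, 71), (245, 70), (246, 71), (247, 71), (248, 71), (249, 71), (250, 71), (251, 53), (252, 133), (253, 141), (254, 137), (255, 136)]
[[279.0, 251.2], [278.0, 219.4], [279.2, 217.7], [278.3, 178.9], [278.6, 142.9], [279.4, 187.2]] [ 0.75 -0.13 -0.64]
```

Run:
```python
from plan import *
W=np.load("wrist1.npy",allow_pickle=True).item(); Sc=np.load("scene0.npy",allow_pickle=True).item()
def pts(v,rad):
    x,y,z,b=v; a=d*np.sin(b)+Z*np.cos(b); e=np.cross(n,a); c=np.array([x,y,z])
    return np.array([c-rad*e,c+rad*e,c-rad*e-.029*a,c+rad*n,c-rad*n,c])
obs=[225.8,251.5,182.,323.6,236.6]
for rad in(.031,.0315,.032):
  for free in(0,1):
    def f(v):
        v=np.r_[v,np.radians(40)] if not free else v
        q=proj(W,pts(v,rad)); return q[[0,1,2,3,4],[1,1,1,0,0]]-obs
    o=least_squares(f,[.576,-.2366,.115]+[.7]*free,x_scale=.01)
    v=np.r_[o.x,np.radians(40)] if not free else o.x
    print(rad,free,o.x.round(4),np.degrees(v[3]).round(1),f(o.x).round(1),"scene px",proj(Sc,v[:3]).round(1))
```

```text
0.031 0 [ 0.5798 -0.2362  0.1128] 40.0 [-2.7  2.2  1.1 -0.1  0.1] scene px [[240.2 264. ]]
0.031 1 [ 0.5778 -0.2358  0.1159  0.7584] 43.5 [-0.7 -0.3  0.9  0.6 -0.6] scene px [[239.6 262.5]]
0.0315 0 [ 0.5812 -0.2364  0.1102] 40.0 [-2.9  2.1  1.4  0.  -0. ] scene px [[240.6 265.2]]
0.0315 1 [ 0.5791 -0.236   0.1134  0.7584] 43.5 [-0.9 -0.4  1.2  0.7 -0.7] scene px [[240.  263.6]]
0.032 0 [ 0.5825 -0.2367  0.1076] 40.0 [-3.1  2.   1.6  0.1 -0.1] scene px [[241.1 266.3]]
0.032 1 [ 0.5804 -0.2363  0.1108  0.7584] 43.5 [-1.1 -0.4  1.5  0.9 -0.9] scene px [[240.4 264.8]]
```

```bash
sed -i 's/^rim=.*; G=/rim=np.array([.5785,-.236,.1145]); G=/' plan.py
python3 - <<'E'
from plan import *
delta(G-.16*tz(10),tool(tz(10),n))
E
```

```text
shift [-0.0038 -0.002   0.0961] turn [ 0.0011 -0.0023  0.0006] deg 0.2
```

Call:
apply_moves([
  {"x":-0.003,"y":-0.002,"z":0.02,"ax":0.001,"ay":-0.002,"az":0,"gripper":0.0854},
  {"x":-0.004,"y":-0.002,"z":0.04,"ax":0.001,"ay":-0.002,"az":0,"gripper":0.0854},
  {"x":-0.004,"y":-0.002,"z":0.055,"ax":0.001,"ay":-0.002,"az":0,"gripper":0.0854},
  {"x":-0.004,"y":-0.002,"z":0.07,"ax":0.001,"ay":-0.002,"az":0,"gripper":0.0854},
  {"x":-0.004,"y":-0.002,"z":0.082,"ax":0.001,"ay":-0.002,"az":0,"gripper":0.0854},
  {"x":-0.004,"y":-0.002,"z":0.091,"ax":0.001,"ay":-0.002,"az":0,"gripper":0.0854},
  {"x":-0.004,"y":-0.002,"z":0.096,"ax":0.001,"ay":-0.002,"az":0,"gripper":0.0854},
  {"x":-0.004,"y":-0.002,"z":0.096,"ax":0.001,"ay":-0.002,"az":0,"gripper":0.0854},
])

```text
clock: 3.4
position: [0.5448, -0.2315, 0.2632]
ee_rot: [0.255, 2.957, -0.023]
wrist_force: [0.3, 0.5, 0.0]
grip_width: 0.999
grasp_force: 0.0
```

Run:
```python
from plan import *
delta(G-.16*tz(10),tool(tz(10),n))
s=cam("scene"); w=cam("wrist")
g=lambda a:np.clip((a/255.)**0.6*255,0,255).astype(np.uint8)
a=cv2.resize(g(s["bgr"][225:295,193:293]),(400,280),interpolation=cv2.INTER_CUBIC); b=cv2.resize(g(w["bgr"]),(400,300))
cv2.imwrite("pics/g1.png",np.hstack([np.vstack([a,np.zeros((20,400,3),np.uint8)]),b]))
```

```text
shift [ 0.0008  0.0013 -0.0005] turn [-0.0004 -0.0004 -0.0013] deg 0.1
```

View pics/g1.png

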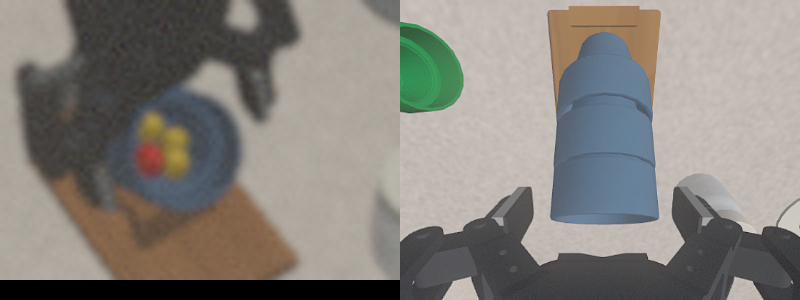

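Call:
apply_moves([
  {"x":0.001,"y":0.001,"z":0,"ax":0,"ay":0,"az":0,"gripper":0.075},
  {"x":0.001,"y":0.001,"z":0,"ax":0,"ay":0,"az":0,"gripper":0.068},
  {"x":0.001,"y":0.001,"z":0,"ax":0,"ay":0,"az":0,"gripper":0.064},
  {"x":0.001,"y":0.001,"z":0,"ax":0,"ay":0,"az":0,"gripper":0.06},
  {"x":0.001,"y":0.001,"z":0,"ax":0,"ay":0,"az":0,"gripper":0.055},
  {"x":0.001,"y":0.001,"z":0,"ax":0,"ay":0,"az":0,"gripper":0.05},
  {"x":0.001,"y":0.001,"z":0,"ax":0,"ay":0,"az":0,"gripper":0.05},
  {"x":0.001,"y":0.001,"z":0,"ax":0,"ay":0,"az":0,"gripper":0.05},
], squeeze=45)

```text
clock: 4.3
position: [0.5443, -0.2304, 0.2641]
ee_rot: [0.255, 2.955, -0.023]
wrist_force: [-1.1, 0.9, 5.1]
grip_width: 0.699
grasp_force: 48.5
```

Run:
```python
from plan import *
p,r=pose(); print("A in tool",r.inv().apply(A).round(3), p)
for b in(.02,.04,.07,.1): 
  q=best(p+b*A,r,np.array(robot.read_state()["joints"]),0); print(q and q[1].round(2))
w=cam("wrist"); g=lambda a:np.clip((a/255.)**0.6*255,0,255).astype(np.uint8); cv2.imwrite("pics/g2.png",g(w["bgr"]))
```

```text
A in tool [-0.767  0.001 -0.642] [ 0.54425055 -0.23044787  0.26407158]
[ 0.41  0.59 -0.12  2.02  0.11  0.36  1.62]
[ 0.41  0.58 -0.12  1.99  0.1   0.41  1.62]
[ 0.41  0.56 -0.13  1.93  0.1   0.48  1.62]
[ 0.41  0.55 -0.13  1.88  0.09  0.54  1.63]
```

View pics/g2.png

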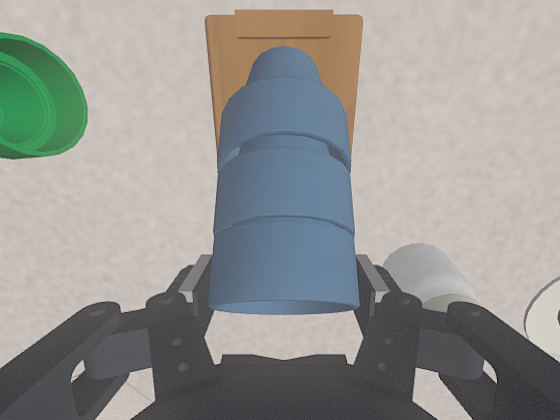

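The pads grip the top band at rows 255–300, clear of the lower cup's edge at row ~222. I'll lift along the cup's axis.

Call:
apply_moves([
  {"x":-0.0038,"y":0,"z":-0.0032,"ax":0,"ay":0,"az":0,"gripper":0.05},
  {"x":-0.0092,"y":0,"z":-0.0077,"ax":0,"ay":0,"az":0,"gripper":0.05},
  {"x":-0.0153,"y":0,"z":-0.0128,"ax":0,"ay":0,"az":0,"gripper":0.05},
  {"x":-0.023,"y":0,"z":-0.0193,"ax":0,"ay":0,"az":0,"gripper":0.05},
  {"x":-0.0307,"y":0,"z":-0.0257,"ax":0,"ay":0,"az":0,"gripper":0.05},
  {"x":-0.0384,"y":0,"z":-0.0321,"ax":0,"ay":0,"az":0,"gripper":0.05},
  {"x":-0.046,"y":0,"z":-0.0385,"ax":0,"ay":0,"az":0,"gripper":0.05},
  {"x":-0.0537,"y":0,"z":-0.0449,"ax":0,"ay":0,"az":0,"gripper":0.05},
])

```text
clock: 5.15
position: [0.589, -0.2382, 0.318]
ee_rot: [0.255, 2.956, -0.023]
wrist_force: [-0.3, 0.2, -1.3]
grip_width: 0.699
grasp_force: 48.6
```

```bash
cat > pp.py <<'E'
from plan import *
# search pour pose: tool rot, cup axis c in tool frame, mouth over bowl
q0=np.array(robot.read_state()["joints"]); p,r=pose(); c=np.array([-.767,0,-.642]); c/=np.linalg.norm(c)
gp=np.array([0,0,.158])
res=[]
for tilt in(130,):
 for yaw in np.radians(np.arange(0,360,15)):
  v=np.array([np.sin(np.radians(tilt))*np.cos(yaw),np.sin(np.radians(tilt))*np.sin(yaw),np.cos(np.radians(tilt))])
  hor=np.array([v[0],v[1],0])/np.linalg.norm(v[:2])
  m=bowl-.012*hor+[0,0,.075]      # rim centre
  for sp in np.radians(np.arange(0,360,15)):
   rr=frame(v,c,sp); z=rr.apply([0,0,1])
   if z[2]>.2: continue
   P=m-.011*v-rr.apply(gp)
   if P[2]<.15: continue
   b=best(P,rr,q0,0)
   if b is not None and b[2]>.1: res.append((b[0],b[2],np.degrees(yaw),np.degrees(sp),z.round(2),P.round(3),b[1].round(2)))
res.sort(key=lambda t:t[0])
for t in res[:12]: print(*t)
E
python3 pp.py
cat > look.py <<'E'
from plan import *; import sys
s=cam("scene"); w=cam("wrist"); g=lambda a:np.clip((a/255.)**0.6*255,0,255).astype(np.uint8)
x,y=int(sys.argv[2]),int(sys.argv[3])
a=cv2.resize(g(s["bgr"][y:y+120,x:x+160]),(400,300),interpolation=cv2.INTER_CUBIC); b=cv2.resize(g(w["bgr"]),(400,300))
cv2.imwrite(sys.argv[1],np.hstack([a,b]))
E
python3 look.py pics/l1.png 180 170
```

```text
(no output)
```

View pics/l1.png

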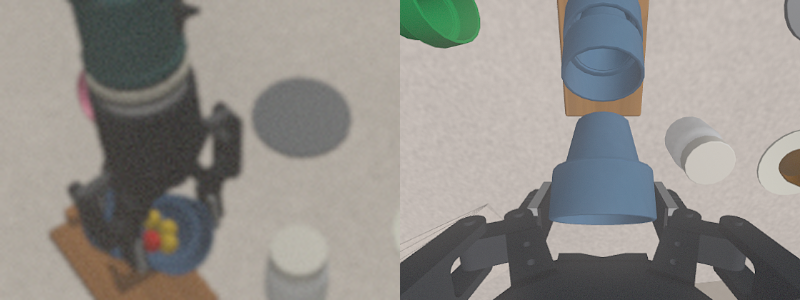

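The top cup came away alone and the lower cup is still in the stand. Next I need a pour pose.

```bash
sed -i 's/for tilt in(130,)/for tilt in(118,126)/; s/,b\[1\].round(2)))/,b[1].round(2),tilt))/; s/arange(0,360,15)/arange(0,360,20)/g; s/best(P,rr,q0,0)/best(P,rr,q0,2)/; s/b\[2\]>.1:/b[2]>.04:/; s/P\[2\]<.15/P[2]<.1/' pp.py && time timeout 500 python3 pp.py
```

```text
0.6636173332159219 0.5498140510924302 340.0 80.0 [-0.59  0.79 -0.18] [0.574 0.131 0.108] [ 0.37  1.23 -0.72  1.82 -0.56  1.09  1.59] 118
0.7135820246345989 0.6722362037773855 320.0 80.0 [-0.58  0.73 -0.36] [0.577 0.147 0.136] [ 0.23  1.08 -0.57  1.84 -0.62  1.06  1.19] 118
0.737169484849259 0.40459411917532573 320.0 80.0 [-0.57  0.8  -0.21] [0.575 0.136 0.115] [ 0.44  1.28 -0.87  1.82 -0.42  1.    1.02] 126
0.7619049699586719 0.49039100981741846 300.0 100.0 [-0.36  0.86 -0.37] [0.549 0.133 0.138] [ 0.43  1.14 -0.78  1.97 -0.66  0.74  1.03] 118
0.7687180337856558 0.7113649835478913 340.0 59.99999999999999 [-0.73  0.61 -0.31] [0.597 0.16  0.129] [ 0.18  1.12 -0.56  1.73 -0.48  1.24  1.34] 118
0.7886353661906086 0.6918954518733202 300.0 80.0 [-0.59  0.72 -0.36] [0.585 0.154 0.137] [ 0.16  1.05 -0.46  1.82 -0.68  1.12  0.83] 118
0.7940118714302583 0.4948852806188596 320.0 100.0 [-0.39  0.89 -0.26] [0.546 0.123 0.121] [ 0.45  1.19 -0.78  1.96 -0.7   0.82  1.49] 118
0.7954164051935729 0.41308771109269204 300.0 100.0 [-0.32  0.92 -0.23] [0.542 0.122 0.117] [ 0.51  1.25 -0.86  1.98 -0.7   0.74  1.13] 126
0.818208567980337 0.6067727748929626 340.0 59.99999999999999 [-0.74  0.65 -0.17] [0.599 0.153 0.108] [ 0.26  1.22 -0.66  1.7  -0.47  1.29  1.28] 126
0.8270673909507051 0.6817518944536158 300.0 80.0 [-0.56  0.8  -0.24] [0.58  0.141 0.119] [ 0.24  1.13 -0.54  1.83 -0.73  1.13  0.95] 126
0.8307732199033724 0.763401025231492 320.0 59.99999999999999 [-0.76  0.53 -0.37] [0.605 0.179 0.139] [ 0.05  1.06 -0.41  1.7  -0.52  1.31  0.92] 118
0.8386717975121754 0.7155249713487919 320.0 59.99999999999999 [-0.75  0.61 -0.24] [0.605 0.166 0.12 ] [ 0.17  1.15 -0.55  1.69 -0.5   1.31  0.93] 126
real	0m25.525s
user	0m25.798s
sys	0m0.082s
```

```bash
cat > pq.py <<'E'
from plan import *
q0=np.array(robot.read_state()["joints"]); p,r=pose(); c=np.array([-.767,0,-.642]); c/=np.linalg.norm(c); gp=np.array([0,0,.158])
def vec(t,y): return np.array([np.sin(t)*np.cos(y),np.sin(t)*np.sin(y),np.cos(t)])
def pourpose(tilt,yaw,sp,h=.1,off=.02):
    yaw=np.radians(yaw); hor=vec(np.pi/2,yaw); k=np.cross(Z,hor)
    r126=frame(vec(np.radians(126),yaw),c,np.radians(sp)); rr=R.from_rotvec(k*np.radians(tilt-126))*r126
    v=rr.apply(c); return bowl-off*hor+[0,0,h]-.011*v-rr.apply(gp),rr
def path(P1,r1,q,N):
    P0,r0=fk(q,K,S); dr=(r0.inv()*r1).as_rotvec(); out=[]
    for s in np.linspace(0,1,N+1)[1:]:
        P=P0+s*(P1-P0); rr=r0*R.from_rotvec(s*dr); q=ik(P,rr,q,.001); out.append((P,rr,q,np.linalg.norm(err(q,P,rr,K,S))))
    return out
def tiltof(rr): return np.degrees(np.arccos(rr.apply(c)[2]))
E
cat > pr.py <<'E'
from pq import *
res=[]
for yaw in range(270,380,15):
 for sp in range(40,130,15):
  P,rr=pourpose(40,yaw,sp); z0=np.array([0,0,.06])
  a=path(P+z0,rr,q0,6); 
  b=path(P,rr,a[-1][2],2)
  for t in range(55,135,15): b+=path(*pourpose(t,yaw,sp),b[-1][2],1)
  al=a+b; e=max(x[3] for x in al); mar=min(np.min(np.minimum(x[2]-LO,HI-x[2])) for x in al)
  mt=max(tiltof(x[1]) for x in a); mz=min(x[0][2] for x in al); dq=np.abs(np.diff([x[2] for x in al],axis=0)).max()
  z=al[-1][1].apply([0,0,1])
  if e<.004: res.append((mar,yaw,sp,round(e,4),round(mt),round(mz,3),round(dq,2),z.round(2),np.degrees((r.inv()*a[-1][1]).magnitude()).round()))
res.sort(key=lambda t:-t[0])
for x in res[:14]: print(*x)
E
python3 pr.py
```

```text
0.44176114349908807 270 70 0.0 46 0.105 0.42 [-0.56  0.83  0.01] 119.0
0.4078175936486445 270 85 0.0 44 0.121 0.41 [-0.4   0.91 -0.09] 106.0
0.3940125483244118 285 70 0.0 43 0.12 0.39 [-0.63  0.77 -0.08] 92.0
0.3832897327873144 285 55 0.0 45 0.105 0.41 [-0.76  0.65  0.02] 106.0
0.3762584028205645 300 55 0.0 42 0.121 0.36 [-0.8   0.59 -0.09] 77.0
0.3654996449506487 285 85 0.0 42 0.13 0.36 [-0.47  0.87 -0.15] 79.0
0.3537595593261373 300 70 0.0 41 0.131 0.33 [-0.67  0.73 -0.15] 63.0
0.34164713842736183 315 40 0.0 41 0.124 0.33 [-0.91  0.4  -0.11] 59.0
0.33233432925259443 270 55 0.0 48 0.086 0.43 [-0.68  0.72  0.13] 132.0
0.3287647844847154 315 55 0.0 41 0.132 0.29 [-0.81  0.57 -0.16] 46.0
0.3207042762065663 285 100 0.0 40 0.135 0.34 [-0.29  0.94 -0.17] 67.0
0.3020786120772261 300 85 0.0 40 0.135 0.33 [-0.51  0.84 -0.17] 51.0
0.29311763933714496 330 40 0.0 40 0.134 0.29 [-0.9   0.41 -0.17] 26.0
0.27901776064631756 270 100 0.0 42 0.131 0.39 [-0.22  0.96 -0.15] 94.0
```

```bash
cat > rows.py <<'E'
from pq import *
def rows(way):
    p,r=pose()
    for P,rr in way: print(np.r_[r.inv().apply(P-p).round(3),(r.inv()*rr).as_rotvec().round(3)].tolist(),"tilt",tiltof(rr).round(),"z",P[2].round(3))
E
python3 - <<'E'
from rows import *
P,rr=pourpose(40,285,100,.11); P=P+[0,0,.03]
ss=np.linspace(0,1,25); s=3*ss**2-2*ss**3
dr=(r.inv()*rr).as_rotvec()
rows([(p+x*(P-p),r*R.from_rotvec(x*dr)) for x in s[[3,6,9,12,15,18,21,24]]])
E
```

```text
[0.008, 0.022, -0.0, 0.01, 0.001, 0.049] tilt 40.0 z 0.318
[0.03, 0.081, -0.0, 0.036, 0.003, 0.179] tilt 40.0 z 0.314
[0.06, 0.164, -0.001, 0.073, 0.006, 0.363] tilt 40.0 z 0.309
[0.095, 0.258, -0.001, 0.116, 0.01, 0.574] tilt 40.0 z 0.303
[0.131, 0.353, -0.002, 0.158, 0.013, 0.785] tilt 40.0 z 0.297
[0.161, 0.436, -0.002, 0.195, 0.017, 0.968] tilt 40.0 z 0.292
[0.183, 0.495, -0.002, 0.221, 0.019, 1.098] tilt 40.0 z 0.288
[0.191, 0.517, -0.003, 0.231, 0.02, 1.148] tilt 40.0 z 0.287
```

Call:
apply_moves([
  {"x":0.002,"y":0.005,"z":0,"ax":0.002,"ay":0,"az":0.011,"gripper":0.05},
  {"x":0.007,"y":0.018,"z":0,"ax":0.008,"ay":0.001,"az":0.04,"gripper":0.05},
  {"x":0.013,"y":0.036,"z":0,"ax":0.016,"ay":0.001,"az":0.08,"gripper":0.05},
  {"x":0.021,"y":0.057,"z":0,"ax":0.025,"ay":0.002,"az":0.126,"gripper":0.05},
  {"x":0.03,"y":0.08,"z":0,"ax":0.036,"ay":0.003,"az":0.178,"gripper":0.05},
  {"x":0.038,"y":0.103,"z":0,"ax":0.046,"ay":0.004,"az":0.23,"gripper":0.05},
  {"x":0.048,"y":0.129,"z":-0.001,"ax":0.058,"ay":0.005,"az":0.287,"gripper":0.05},
  {"x":0.057,"y":0.155,"z":-0.001,"ax":0.069,"ay":0.006,"az":0.344,"gripper":0.05},
])

```text
clock: 6.05
position: [0.5583, -0.0744, 0.3077]
ee_rot: [0.774, 2.878, -0.08]
wrist_force: [0.3, 0.9, -1.3]
grip_width: 0.7
grasp_force: 48.7
```

Run:
```python
from rows import *
P,rr=pourpose(40,285,100,.11); P=P+[0,0,.03]
dr=(r.inv()*rr).as_rotvec()
rows([(p+x*(P-p),r*R.from_rotvec(x*dr)) for x in (.5,1)])
print(robot.read_state()["joints"].round(2))
```

```text
[0.123, 0.147, -0.012, 0.079, 0.004, 0.401] tilt 40.0 z 0.297
[0.246, 0.294, -0.024, 0.157, 0.009, 0.801] tilt 40.0 z 0.287
[-0.07  0.51  0.14  2.1   0.05  0.39  1.04]
```

Call:
apply_moves([
  {"x":0.015,"y":0.018,"z":-0.001,"ax":0.009,"ay":0,"az":0.048,"gripper":0.05},
  {"x":0.032,"y":0.038,"z":-0.003,"ax":0.02,"ay":0.001,"az":0.104,"gripper":0.05},
  {"x":0.049,"y":0.059,"z":-0.005,"ax":0.031,"ay":0.002,"az":0.16,"gripper":0.05},
  {"x":0.066,"y":0.079,"z":-0.006,"ax":0.042,"ay":0.002,"az":0.216,"gripper":0.05},
  {"x":0.086,"y":0.103,"z":-0.008,"ax":0.055,"ay":0.003,"az":0.28,"gripper":0.05},
  {"x":0.106,"y":0.126,"z":-0.01,"ax":0.067,"ay":0.004,"az":0.344,"gripper":0.05},
  {"x":0.123,"y":0.147,"z":-0.012,"ax":0.079,"ay":0.004,"az":0.4,"gripper":0.05},
  {"x":0.14,"y":0.168,"z":-0.014,"ax":0.089,"ay":0.005,"az":0.457,"gripper":0.05},
])

```text
clock: 6.85
position: [0.5205, 0.1414, 0.2962]
ee_rot: [1.422, 2.638, -0.15]
wrist_force: [-0.5, 0.0, -1.8]
grip_width: 0.702
grasp_force: 48.7
```

Run:
```python
from rows import *
P,rr=pourpose(40,285,100,.11); P=P+[0,0,.03]
dr=(r.inv()*rr).as_rotvec()
rows([(p+x*(P-p),r*R.from_rotvec(x*dr)) for x in (.5,1)])
print(robot.read_state()["joints"].round(2))
```

```text
[0.075, 0.033, -0.009, 0.034, 0.002, 0.173] tilt 40.0 z 0.292
[0.149, 0.066, -0.018, 0.069, 0.004, 0.345] tilt 40.0 z 0.287
[-0.7   0.56  0.42  2.13 -0.1   0.47  0.33]
```

Call:
apply_moves([
  {"x":0.024,"y":0.011,"z":-0.003,"ax":0.011,"ay":0.001,"az":0.055,"gripper":0.05},
  {"x":0.047,"y":0.021,"z":-0.006,"ax":0.022,"ay":0.001,"az":0.11,"gripper":0.05},
  {"x":0.071,"y":0.031,"z":-0.009,"ax":0.033,"ay":0.002,"az":0.165,"gripper":0.05},
  {"x":0.094,"y":0.042,"z":-0.011,"ax":0.044,"ay":0.003,"az":0.218,"gripper":0.05},
  {"x":0.115,"y":0.051,"z":-0.014,"ax":0.053,"ay":0.003,"az":0.266,"gripper":0.05},
  {"x":0.132,"y":0.058,"z":-0.016,"ax":0.061,"ay":0.004,"az":0.305,"gripper":0.05},
  {"x":0.143,"y":0.063,"z":-0.017,"ax":0.066,"ay":0.004,"az":0.331,"gripper":0.05},
  {"x":0.149,"y":0.066,"z":-0.018,"ax":0.069,"ay":0.004,"az":0.345,"gripper":0.05},
])

```text
clock: 7.65
position: [0.493, 0.3029, 0.2869]
ee_rot: [1.868, 2.366, -0.199]
wrist_force: [0.6, -0.9, -1.2]
grip_width: 0.699
grasp_force: 48.7
```

```bash
python3 - <<'E'
from rows import *
q=np.array(robot.read_state()["joints"]); print(q.round(2)); Q=q
w=[]
for t in (45,55,65,75,85,95,105,115,122):
    P,rr=pourpose(t,285,100,.11); x=path(P,rr,Q,2); Q=x[-1][2]; print(t,Q.round(2),round(x[-1][3],4),P.round(3),"z",rr.apply([0,0,1]).round(2)); w.append((P,rr))
rows(w)
E
python3 look.py pics/l2.png 270 90
```

```text
[-1.03  0.65  0.53  2.02 -0.25  0.65 -0.14]
45 [-0.92  0.66  0.42  2.04 -0.34  0.57 -0.05] 0.0 [0.496 0.291 0.26 ] z [-0.01 -0.09 -1.  ]
55 [-0.71  0.62  0.24  2.06 -0.47  0.53  0.13] 0.0 [0.503 0.265 0.261] z [-0.06  0.07 -1.  ]
65 [-0.49  0.61  0.05  2.08 -0.61  0.52  0.33] 0.0 [0.51  0.24  0.258] z [-0.1   0.24 -0.97]
75 [-0.28  0.63 -0.13  2.09 -0.76  0.53  0.54] 0.0 [0.516 0.216 0.25 ] z [-0.14  0.4  -0.91]
85 [-0.1   0.69 -0.28  2.09 -0.89  0.58  0.73] 0.0 [0.523 0.193 0.238] z [-0.18  0.54 -0.82]
95 [ 0.05  0.76 -0.38  2.08 -0.98  0.65  0.89] 0.0 [0.528 0.173 0.223] z [-0.22  0.67 -0.71]
105 [ 0.16  0.84 -0.46  2.07 -1.03  0.73  1.01] 0.0 [0.533 0.155 0.204] z [-0.24  0.78 -0.57]
115 [ 0.25  0.94 -0.52  2.05 -1.07  0.82  1.1 ] 0.0 [0.536 0.141 0.181] z [-0.27  0.87 -0.42]
122 [ 0.29  1.01 -0.55  2.03 -1.07  0.89  1.15] 0.0 [0.538 0.134 0.165] z [-0.28  0.91 -0.31]
[-0.008, 0.001, 0.029, 0.002, 0.087, 0.001] tilt 45.0 z 0.26
[-0.034, 0.002, 0.032, 0.007, 0.262, -0.005] tilt 55.0 z 0.261
[-0.059, 0.003, 0.04, 0.012, 0.436, -0.011] tilt 65.0 z 0.258
[-0.083, 0.004, 0.052, 0.016, 0.611, -0.017] tilt 75.0 z 0.25
[-0.104, 0.005, 0.068, 0.021, 0.785, -0.023] tilt 85.0 z 0.238
[-0.122, 0.006, 0.087, 0.025, 0.959, -0.029] tilt 95.0 z 0.223
[-0.136, 0.007, 0.109, 0.03, 1.134, -0.035] tilt 105.0 z 0.204
[-0.146, 0.008, 0.133, 0.035, 1.308, -0.041] tilt 115.0 z 0.181
[-0.151, 0.009, 0.151, 0.038, 1.43, -0.045] tilt 122.0 z 0.165
```

View pics/l2.png

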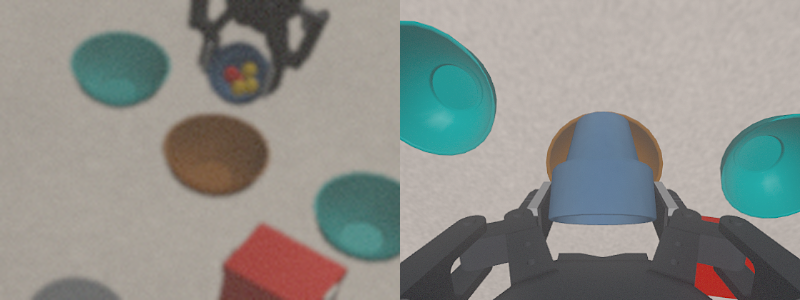

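Cup upright enough, sweets inside, above the bowl. I'll tilt it slowly about its mouth.

Call:
apply_moves([
  {"x":-0.004,"y":0,"z":0.014,"ax":0.001,"ay":0.04,"az":0,"gripper":0.05},
  {"x":-0.008,"y":0.001,"z":0.029,"ax":0.002,"ay":0.087,"az":0.001,"gripper":0.05},
  {"x":-0.021,"y":0.001,"z":0.03,"ax":0.005,"ay":0.175,"az":-0.002,"gripper":0.05},
  {"x":-0.034,"y":0.002,"z":0.032,"ax":0.007,"ay":0.262,"az":-0.005,"gripper":0.05},
  {"x":-0.046,"y":0.002,"z":0.036,"ax":0.009,"ay":0.349,"az":-0.008,"gripper":0.05},
  {"x":-0.059,"y":0.003,"z":0.04,"ax":0.012,"ay":0.436,"az":-0.011,"gripper":0.05},
  {"x":-0.071,"y":0.003,"z":0.046,"ax":0.014,"ay":0.523,"az":-0.014,"gripper":0.05},
  {"x":-0.083,"y":0.004,"z":0.052,"ax":0.016,"ay":0.611,"az":-0.017,"gripper":0.05},
])

```text
clock: 8.55
position: [0.5182, 0.2111, 0.2511]
ee_rot: [-1.702, -2.165, -0.332]
wrist_force: [-0.5, 0.1, -2.4]
grip_width: 0.694
grasp_force: 49.0
```

Run:
```python
from rows import *
q=np.array(robot.read_state()["joints"]); print(q.round(2),tiltof(r))
rows([pourpose(t,285,100,.11) for t in (77,80,84,88,93,98,104,110,116,122)])
```

```text
[-0.26  0.63 -0.14  2.09 -0.75  0.53  0.54] 75.11794850034804
[-0.001, -0.0, 0.003, 0.005, 0.033, -0.003] tilt 77.0 z 0.248
[-0.009, -0.0, 0.003, 0.006, 0.085, -0.005] tilt 80.0 z 0.245
[-0.02, 0.0, 0.003, 0.008, 0.155, -0.007] tilt 84.0 z 0.24
[-0.03, 0.001, 0.005, 0.01, 0.224, -0.009] tilt 88.0 z 0.234
[-0.043, 0.001, 0.007, 0.013, 0.312, -0.012] tilt 93.0 z 0.226
[-0.056, 0.002, 0.011, 0.016, 0.399, -0.015] tilt 98.0 z 0.217
[-0.07, 0.002, 0.017, 0.019, 0.503, -0.018] tilt 104.0 z 0.206
[-0.084, 0.003, 0.025, 0.022, 0.608, -0.021] tilt 110.0 z 0.193
[-0.097, 0.003, 0.034, 0.025, 0.713, -0.025] tilt 116.0 z 0.179
[-0.109, 0.004, 0.044, 0.028, 0.817, -0.028] tilt 122.0 z 0.165
```

Call:
apply_moves([
  {"x":-0.001,"y":0,"z":0.003,"ax":0.005,"ay":0.033,"az":-0.003,"gripper":0.05},
  {"x":-0.009,"y":0,"z":0.003,"ax":0.006,"ay":0.085,"az":-0.005,"gripper":0.05},
  {"x":-0.02,"y":0,"z":0.003,"ax":0.008,"ay":0.155,"az":-0.007,"gripper":0.05},
  {"x":-0.03,"y":0.001,"z":0.005,"ax":0.01,"ay":0.224,"az":-0.009,"gripper":0.05},
  {"x":-0.036,"y":0.001,"z":0.006,"ax":0.011,"ay":0.268,"az":-0.01,"gripper":0.05},
  {"x":-0.043,"y":0.001,"z":0.007,"ax":0.013,"ay":0.312,"az":-0.012,"gripper":0.05},
  {"x":-0.049,"y":0.001,"z":0.009,"ax":0.014,"ay":0.355,"az":-0.013,"gripper":0.05},
  {"x":-0.056,"y":0.002,"z":0.011,"ax":0.016,"ay":0.399,"az":-0.015,"gripper":0.05},
])

```text
clock: 9.35
position: [0.5301, 0.1667, 0.2168]
ee_rot: [-1.465, -1.883, -0.598]
wrist_force: [0.1, 0.1, -1.3]
grip_width: 0.692
grasp_force: 49.3
```

Run:
```python
from rows import *
q=np.array(robot.read_state()["joints"]); print(q.round(2),tiltof(r))
rows([pourpose(t,285,100,.11) for t in (98,102,106,110,114,118,122,126)])
```

```text
[ 0.1   0.79 -0.43  2.07 -0.98  0.66  0.91] 97.85527188421736
[0.001, -0.0, 0.0, -0.001, 0.003, -0.001] tilt 98.0 z 0.217
[-0.01, -0.0, -0.0, 0.001, 0.072, -0.003] tilt 102.0 z 0.21
[-0.02, 0.0, 0.0, 0.003, 0.142, -0.005] tilt 106.0 z 0.201
[-0.031, 0.0, 0.002, 0.005, 0.212, -0.008] tilt 110.0 z 0.193
[-0.041, 0.001, 0.004, 0.007, 0.282, -0.01] tilt 114.0 z 0.184
[-0.051, 0.001, 0.006, 0.009, 0.351, -0.013] tilt 118.0 z 0.174
[-0.061, 0.002, 0.01, 0.011, 0.421, -0.015] tilt 122.0 z 0.165
[-0.071, 0.002, 0.014, 0.013, 0.491, -0.017] tilt 126.0 z 0.155
```

Call:
apply_moves([
  {"x":-0.01,"y":0,"z":0,"ax":0.001,"ay":0.072,"az":-0.003,"gripper":0.05},
  {"x":-0.02,"y":0,"z":0,"ax":0.003,"ay":0.142,"az":-0.005,"gripper":0.05},
  {"x":-0.031,"y":0,"z":0.002,"ax":0.005,"ay":0.212,"az":-0.008,"gripper":0.05},
  {"x":-0.041,"y":0.001,"z":0.004,"ax":0.007,"ay":0.282,"az":-0.01,"gripper":0.05},
  {"x":-0.051,"y":0.001,"z":0.006,"ax":0.009,"ay":0.351,"az":-0.013,"gripper":0.05},
  {"x":-0.061,"y":0.002,"z":0.01,"ax":0.011,"ay":0.421,"az":-0.015,"gripper":0.05},
  {"x":-0.071,"y":0.002,"z":0.014,"ax":0.013,"ay":0.491,"az":-0.017,"gripper":0.05},
  {"x":-0.071,"y":0.002,"z":0.014,"ax":0.013,"ay":0.491,"az":-0.017,"gripper":0.05},
])

```text
clock: 10.15
position: [0.5394, 0.1294, 0.1523]
ee_rot: [-1.167, -1.508, -0.86]
wrist_force: [-0.4, -0.1, -0.6]
grip_width: 0.697
grasp_force: 49.4
```

```bash
python3 look.py pics/l3.png 270 90; python3 -c "
from rows import *
print(tiltof(r),q0.round(2))"
```

```text
125.92979726574926 [ 0.33  1.06 -0.59  2.02 -1.06  0.91  1.16]
```

View pics/l3.png

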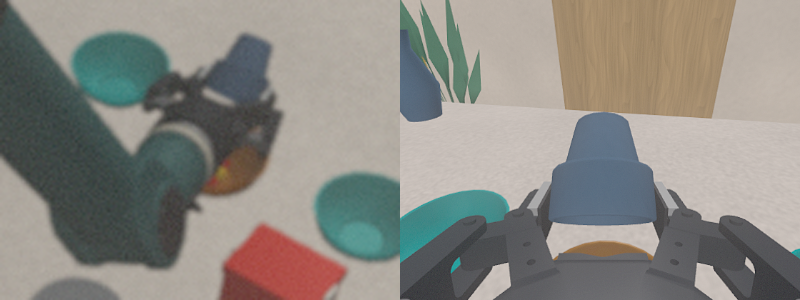

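The cup is tipped to 126° and sweets are visible in the bowl at about (222,175) in the left half. The wrist load of 0.6 N matches an empty cup. Now I'll plan the placing.

```bash
cat > pl.py <<'E'
from rows import *
def place(sp,h):
    rr=frame(Z,c,np.radians(sp)); return coa+[0,0,.052+h]-rr.apply(gp),rr
if __name__=="__main__":
  for t in("top","scene"):
    im=cam(t); hsv=cv2.cvtColor(im["bgr"],cv2.COLOR_BGR2HSV).astype(int); H,s,v=hsv[...,0],hsv[...,1],hsv[...,2]
    for nm,m in(("yel",(H>20)&(H<35)&(s>140)),("red",((H<5)|(H>174))&(s>150))):
        k,l,st,ce=cv2.connectedComponentsWithStats(m.astype(np.uint8))
        for i in range(1,k):
            if st[i,4]>4:
                P=onz(im,[ce[i]],.013)[0]; print(t,nm,ce[i].round(),st[i,4],P.round(3),"from bowl",np.linalg.norm(P[:2]-bowl[:2]).round(3))
  up=p+[0,0,.06]
  for sp in range(0,360,20):
    a=path(up,r,q0,2); P,rr=place(sp,.08); a+=path(P,rr,a[-1][2],10); a+=path(*place(sp,0),a[-1][2],3)
    e=max(x[3] for x in a); mar=min(np.min(np.minimum(x[2]-LO,HI-x[2])) for x in a)
    if e<.004: print(sp,round(mar,2),a[-1][0].round(3),rr.apply([0,0,1]).round(2),np.degrees((r.inv()*rr).magnitude()).round(),a[-1][2].round(2))
E
python3 pl.py
```

```text
top red [206. 168.] 884 [0.665 0.162 0.013] from bowl 0.185
top red [167. 225.] 19 [0.501 0.268 0.013] from bowl 0.019
scene red [354. 162.] 8 [0.51  0.237 0.013] from bowl 0.014
scene red [381. 202.] 1351 [0.647 0.175 0.013] from bowl 0.163
60 0.0 [ 0.468 -0.101  0.158] [ 0.38  0.66 -0.64] 161.0 [ 1.15  1.29 -1.23  2.29  1.72  0.26  1.41]
80 0.0 [ 0.508 -0.115  0.158] [ 0.13  0.76 -0.64] 170.0 [ 1.04  1.17 -1.07  2.12  0.22  0.37  3.09]
100 0.0 [ 0.55  -0.115  0.158] [-0.13  0.76 -0.64] 179.0 [ 1.02  1.29 -1.2   1.96  0.42  0.79  3.09]
120 0.38 [ 0.59  -0.101  0.158] [-0.38  0.66 -0.64] 172.0 [ 0.02  0.94  0.3   1.85 -0.83  1.3  -1.69]
140 0.43 [ 0.622 -0.074  0.158] [-0.59  0.49 -0.64] 163.0 [-0.11  0.99  0.39  1.74 -0.66  1.42 -1.57]
160 0.45 [ 0.643 -0.037  0.158] [-0.72  0.26 -0.64] 155.0 [-0.24  1.03  0.47  1.67 -0.51  1.47 -1.4 ]
180 0.46 [0.65  0.004 0.158] [-0.77  0.   -0.64] 147.0 [-0.38  1.06  0.53  1.65 -0.36  1.46 -1.22]
200 0.46 [0.643 0.045 0.158] [-0.72 -0.26 -0.64] 140.0 [-0.53  1.08  0.6   1.67 -0.23  1.38 -1.04]
220 0.46 [0.622 0.082 0.158] [-0.59 -0.49 -0.64] 134.0 [-0.68  1.09  0.68  1.75 -0.13  1.22 -0.85]
240 0.46 [0.59  0.109 0.158] [-0.38 -0.66 -0.64] 130.0 [-0.85  1.11  0.77  1.86 -0.07  1.   -0.66]
260 0.39 [0.55  0.123 0.158] [-0.13 -0.76 -0.64] 127.0 [-1.01  1.15  0.89  2.   -0.07  0.72 -0.43]
280 0.26 [0.508 0.123 0.158] [ 0.13 -0.76 -0.64] 126.0 [-1.15  1.21  0.99  2.17 -0.21  0.38 -0.1 ]
```

```bash
cat > p3.py <<'E'
from pl import *
P,rr=place(260,.1); dr=(r.inv()*rr).as_rotvec()
ss=np.linspace(0,1,31)[1:]
w=[]
for s in ss:
    z=p[2]+.17*min(1,s*3)+ (P[2]-p[2]-.17)*max(0,(s-.6)/.4); xy=p[:2]+s*(P-p)[:2]
    w.append((np.r_[xy,z],r*R.from_rotvec(s*dr)))
Q=q0; qs=[q0]
for a,b in w:
    Q=ik(a,b,Q,.001); qs.append(Q)
    print(tiltof(b).round(),a.round(3),(a+b.apply(gp)).round(3),Q.round(2),np.linalg.norm(err(Q,a,b,K,S)).round(4)) if len(qs)%5==0 else 0
print(np.abs(np.diff(qs,axis=0)).max(0).round(2))
rows(w[:8])
E
python3 p3.py
```

```text
109.0 [0.541 0.131 0.224] [0.501 0.262 0.144] [ 0.23  0.83 -0.49  2.05 -1.01  0.82  0.93] 0.0
88.0 [0.542 0.13  0.309] [0.509 0.224 0.186] [ 0.03  0.59 -0.27  2.04 -0.77  0.8   0.53] 0.0
67.0 [0.544 0.128 0.326] [0.517 0.173 0.177] [-0.22  0.52 -0.02  2.02 -0.45  0.76  0.16] 0.0
46.0 [0.546 0.127 0.32 ] [0.523 0.116 0.164] [-0.49  0.54  0.24  2.01 -0.13  0.77 -0.19] 0.0
25.0 [0.548 0.125 0.292] [0.527 0.06  0.15 ] [-0.72  0.65  0.48  2.01  0.12  0.8  -0.47] 0.0
4.0 [0.55  0.124 0.264] [0.529 0.012 0.154] [-0.89  0.82  0.68  2.    0.29  0.87 -0.68] 0.0
[0.05 0.06 0.05 0.01 0.07 0.03 0.09]
[0.016, -0.0, -0.005, -0.006, -0.071, 0.018] tilt 122.0 z 0.173
[0.033, -0.001, -0.009, -0.011, -0.143, 0.036] tilt 118.0 z 0.19
[0.049, -0.001, -0.014, -0.017, -0.214, 0.055] tilt 114.0 z 0.207
[0.066, -0.001, -0.018, -0.022, -0.286, 0.073] tilt 109.0 z 0.224
[0.082, -0.002, -0.023, -0.028, -0.357, 0.091] tilt 105.0 z 0.241
[0.098, -0.002, -0.027, -0.034, -0.429, 0.109] tilt 101.0 z 0.258
[0.115, -0.002, -0.032, -0.039, -0.5, 0.127] tilt 97.0 z 0.275
[0.131, -0.003, -0.036, -0.045, -0.572, 0.146] tilt 93.0 z 0.292
```

Call:
apply_moves([
  {"x":0.016,"y":0,"z":-0.005,"ax":-0.006,"ay":-0.071,"az":0.018,"gripper":0.05},
  {"x":0.033,"y":-0.001,"z":-0.009,"ax":-0.011,"ay":-0.143,"az":0.036,"gripper":0.05},
  {"x":0.049,"y":-0.001,"z":-0.014,"ax":-0.017,"ay":-0.214,"az":0.055,"gripper":0.05},
  {"x":0.066,"y":-0.001,"z":-0.018,"ax":-0.022,"ay":-0.286,"az":0.073,"gripper":0.05},
  {"x":0.082,"y":-0.002,"z":-0.023,"ax":-0.028,"ay":-0.357,"az":0.091,"gripper":0.05},
  {"x":0.098,"y":-0.002,"z":-0.027,"ax":-0.034,"ay":-0.429,"az":0.109,"gripper":0.05},
  {"x":0.115,"y":-0.002,"z":-0.032,"ax":-0.039,"ay":-0.5,"az":0.127,"gripper":0.05},
  {"x":0.131,"y":-0.003,"z":-0.036,"ax":-0.045,"ay":-0.572,"az":0.146,"gripper":0.05},
])

```text
clock: 11.15
position: [0.5413, 0.131, 0.2933]
ee_rot: [-1.619, -1.837, -0.482]
wrist_force: [0.1, 0.3, -0.4]
grip_width: 0.696
grasp_force: 49.4
```

```bash
cat > p4.py <<'E'
from pl import *; import sys
P,rr=place(260,.1); dr=(r.inv()*rr).as_rotvec(); print(np.degrees(np.linalg.norm(dr)))
N=int(sys.argv[1]); w=[]
for s in np.linspace(0,1,N+1)[1:]:
    z=min(p[2]+(s*.1 if p[2]<.31 else 0),.33) if s<.5 else None
    zt=max(p[2],.32); z=p[2]+(zt-p[2])*min(1,s*4)+(P[2]-zt)*max(0,(s-.5)/.5)
    w.append((np.r_[p[:2]+s*(P-p)[:2],z],r*R.from_rotvec(s*dr)))
rows(w[:8])
E
python3 p4.py 14
```

```text
93.10151490305583
[0.005, -0.001, -0.006, -0.009, -0.112, 0.029] tilt 86.0 z 0.301
[0.009, -0.001, -0.012, -0.018, -0.224, 0.057] tilt 79.0 z 0.309
[0.014, -0.002, -0.018, -0.026, -0.336, 0.086] tilt 73.0 z 0.316
[0.016, -0.002, -0.021, -0.035, -0.449, 0.115] tilt 66.0 z 0.32
[0.016, -0.001, -0.022, -0.044, -0.561, 0.143] tilt 60.0 z 0.32
[0.015, -0.001, -0.022, -0.053, -0.673, 0.172] tilt 53.0 z 0.32
[0.015, -0.0, -0.023, -0.061, -0.785, 0.201] tilt 46.0 z 0.32
[0.008, 0.002, -0.017, -0.07, -0.897, 0.229] tilt 40.0 z 0.311
```

Call:
apply_moves([
  {"x":0.005,"y":-0.001,"z":-0.006,"ax":-0.009,"ay":-0.112,"az":0.029,"gripper":0.05},
  {"x":0.009,"y":-0.001,"z":-0.012,"ax":-0.018,"ay":-0.224,"az":0.057,"gripper":0.05},
  {"x":0.014,"y":-0.002,"z":-0.018,"ax":-0.026,"ay":-0.336,"az":0.086,"gripper":0.05},
  {"x":0.016,"y":-0.002,"z":-0.021,"ax":-0.035,"ay":-0.449,"az":0.115,"gripper":0.05},
  {"x":0.016,"y":-0.001,"z":-0.022,"ax":-0.044,"ay":-0.561,"az":0.143,"gripper":0.05},
  {"x":0.015,"y":-0.001,"z":-0.022,"ax":-0.053,"ay":-0.673,"az":0.172,"gripper":0.05},
  {"x":0.015,"y":0,"z":-0.023,"ax":-0.061,"ay":-0.785,"az":0.201,"gripper":0.05},
  {"x":0.008,"y":0.002,"z":-0.017,"ax":-0.07,"ay":-0.897,"az":0.229,"gripper":0.05},
])

```text
clock: 11.95
position: [0.5469, 0.1267, 0.3108]
ee_rot: [2.227, 2.135, -0.35]
wrist_force: [1.0, 0.1, -1.8]
grip_width: 0.697
grasp_force: 49.4
```

```bash
python3 p4.py 7
python3 - <<'E'
from h import *
im=cam("scene"); cv2.imwrite("pics/s5.png",im["bgr"])
b=im["bgr"][130:172,330:382].astype(int); r,g,bl=b[...,2],b[...,1],b[...,0]
for nm,m in(("yel",(g-bl>45)&(r-g<40)),("red",(r-g>70))):
    k,l,st,ce=cv2.connectedComponentsWithStats(m.astype(np.uint8)); print(nm,[(ce[i].round()+[330,130],st[i,2:5]) for i in range(1,k) if st[i,4]>3])
E
```

```text
39.97834429613035
[-0.001, -0.0, -0.005, -0.007, -0.096, 0.025] tilt 34.0 z 0.316
[-0.003, -0.0, -0.009, -0.015, -0.193, 0.049] tilt 28.0 z 0.32
[-0.003, 0.0, -0.009, -0.022, -0.289, 0.074] tilt 23.0 z 0.32
[-0.002, 0.002, -0.0, -0.029, -0.385, 0.098] tilt 17.0 z 0.311
[0.001, 0.005, 0.017, -0.036, -0.482, 0.123] tilt 11.0 z 0.294
[0.004, 0.007, 0.034, -0.044, -0.578, 0.147] tilt 6.0 z 0.276
[0.007, 0.01, 0.051, -0.051, -0.674, 0.172] tilt 0.0 z 0.258
yel []
red []
```

Call:
apply_moves([
  {"x":-0.001,"y":0,"z":-0.002,"ax":-0.007,"ay":-0.096,"az":0.025,"gripper":0.05},
  {"x":-0.003,"y":0,"z":-0.003,"ax":-0.015,"ay":-0.193,"az":0.049,"gripper":0.05},
  {"x":-0.003,"y":0,"z":-0.003,"ax":-0.022,"ay":-0.289,"az":0.074,"gripper":0.05},
  {"x":-0.002,"y":0.002,"z":0.003,"ax":-0.029,"ay":-0.385,"az":0.098,"gripper":0.05},
  {"x":0.001,"y":0.005,"z":0.018,"ax":-0.036,"ay":-0.482,"az":0.123,"gripper":0.05},
  {"x":0.004,"y":0.007,"z":0.034,"ax":-0.044,"ay":-0.578,"az":0.147,"gripper":0.05},
  {"x":0.007,"y":0.01,"z":0.051,"ax":-0.051,"ay":-0.674,"az":0.172,"gripper":0.05},
  {"x":0.007,"y":0.01,"z":0.051,"ax":-0.051,"ay":-0.674,"az":0.172,"gripper":0.05},
])

```text
clock: 12.8
position: [0.5487, 0.1253, 0.253]
ee_rot: [1.867, 1.578, -0.881]
wrist_force: [0.2, 0.9, -1.4]
grip_width: 0.695
grasp_force: 49.3
```

Run:
```python
from pl import *
print(q0.round(2)); rows([place(260,h) for h in(.1,.0)])
g=lambda a:np.clip((a/255.)**0.6*255,0,255).astype(np.uint8)
s=cam("scene"); t=cam("top"); w=cam("wrist"); np.save("w3.npy",w,allow_pickle=True); np.save("s3.npy",s,allow_pickle=True)
f=lambda b,x,y,ww,h:cv2.resize(g(b[y:y+h,x:x+ww]),(400,300),interpolation=cv2.INTER_CUBIC)
cv2.imwrite("pics/fin.png",np.vstack([np.hstack([f(s["bgr"],200,130,200,150),f(s["bgr"],316,128,80,60)]),np.hstack([f(t["bgr"],131,195,80,60),f(w["bgr"],0,0,560,420)])]))
```

```text
[-0.91  0.86  0.69  2.    0.32  0.89 -0.72]
[-0.005, 0.002, -0.002, -0.005, -0.001, 0.009] tilt 0.0 z 0.258
[0.071, 0.003, 0.062, -0.005, -0.001, 0.009] tilt 0.0 z 0.158
```

View pics/fin.png

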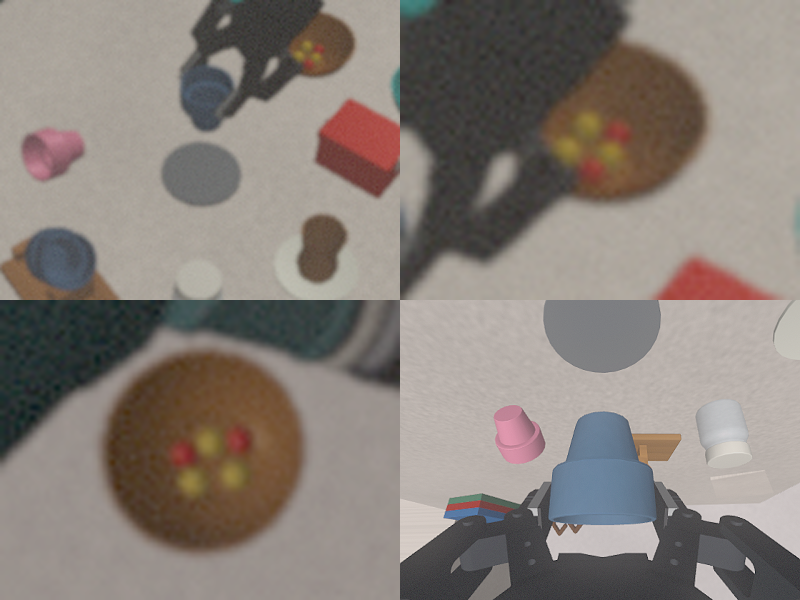

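All five sweets lie in the bowl (3 yellow and 2 red around (210,460) in the picture), the lower cup is in the stand, and the empty cup is held above the coaster. I'll check its pose in the gripper from the wrist picture before lowering.

Run:
```python
from pl import *
W=np.load("w3.npy",allow_pickle=True).item()
b=cv2.GaussianBlur(W["bgr"],(3,3),0).astype(int); m=((b[...,0]-b[...,2])>12).astype(np.uint8); m[:,:205]=0; m[:,365:]=0; m[:130]=0; m[320:]=0
k,l,st,ce=cv2.connectedComponentsWithStats(m); i=1+st[1:,4].argmax(); m=l==i; ys=np.where(m.any(1))[0]; print("rows",ys.min(),ys.max())
for y in range(ys.min(),ys.max()+1,6):
    x=np.where(m[y])[0]; print(y,x.min(),x.max(),end=" | ")
g=W["bgr"].astype(float)[150:320,276:290].mean((1,2)); gd=np.diff(g); print("\nedges",[(150+j,int(gd[j])) for j in range(len(gd)) if abs(gd[j])>5])
# predicted from nominal grasp
rr=r; v=rr.apply(c); e=rr.apply([0,1,0]); f=np.cross(e,v); rc=p+rr.apply(gp)+.011*v
P=[rc+.031*f,rc-.031*f,rc-.029*v+.031*f,rc-.029*v-.031*f,rc-.063*v+.018*f,rc-.063*v-.018*f,rc+.031*e,rc-.031*e,rc-.063*v+.018*e,rc-.063*v-.018*e]
print(proj(W,P).round(1).tolist())
```

```text
rows 156 314
156 280 288 | 162 256 310 | 168 249 317 | 174 247 319 | 180 245 321 | 186 243 322 | 192 242 324 | 198 240 325 | 204 238 327 | 210 237 329 | 216 235 331 | 222 233 332 | 228 225 339 | 234 217 349 | 240 214 352 | 246 213 353 | 252 212 354 | 258 211 354 | 264 211 355 | 270 210 356 | 276 210 356 | 282 209 356 | 288 209 357 | 294 208 358 | 300 208 358 | 306 208 358 | 312 229 338 | 
edges [(155, -50), (156, -15), (221, 11), (298, -9), (300, 7), (314, 59), (315, 18)]
[[282.9, 322.7], [283.0, 301.4], [283.0, 266.2], [283.2, 220.4], [283.2, 199.1], [283.4, 162.2], [357.6, 314.5], [208.2, 314.1], [319.5, 182.7], [247.1, 182.4]]
```

Run:
```python
from pl import *
W=np.load("w3.npy",allow_pickle=True).item()
obs=np.array([315.2,299.3,221.3,155.7,358.5,207.5])
def f(u):
    c2=R.from_euler("y",u[2]).apply(c); v=r.apply(c2); e=r.apply([0,1,0]); ff=np.cross(e,v); rc=p+r.apply([u[0],u[3],u[1]])
    q=proj(W,[rc+.031*ff,rc-.031*ff,rc-.029*v-.031*ff,rc-.063*v-.018*ff,rc+.031*e,rc-.031*e]); return q[range(6),[1,1,1,1,0,0]]-obs
nom=gp+.011*c
o=least_squares(f,[nom[0],nom[2],0,0],x_scale=.01); print("nominal rim in tool",nom,"fit",o.x.round(4),"deg",np.degrees(o.x[2]),f(o.x).round(1))
# sign: world tilt of fitted axis at place(260)
_,rr=place(260,0); c2=R.from_euler("y",o.x[2]).apply(c); print("axis at nominal place",rr.apply(c2).round(3), "c2",c2.round(3))
```

```text
nominal rim in tool [-0.00843509  0.          0.1509396 ] fit [-0.007   0.152   0.0554  0.    ] deg 3.1718818979169394 [ 0.2  1.9 -2.7  0.6 -1.2  1.2]
axis at nominal place [-0.01  -0.054  0.998] c2 [-0.801  0.    -0.598]
```

```bash
cat > p5.py <<'E'
from pl import *
c2=R.from_euler("y",np.radians(2.6)).apply(c); rt=np.array([-.007,0,.152])
def place2(h):
    rr=frame(Z,c,np.radians(260)); ax=rr.apply(c2); rr=R.align_vectors([Z],[ax])[0]*rr
    return coa+[0,0,.063+h]-rr.apply(rt),rr
if __name__=="__main__":
    rows([place2(h) for h in(.07,.04,.006,.0)])
    print("est underside h", (p+r.apply(rt)-.063*r.apply(c2)).round(4), "axis",r.apply(c2).round(3))
    print(robot.read_state()["wrist_force"].round(2))
E
python3 p5.py
```

```text
[0.028, -0.0, 0.017, -0.005, -0.05, 0.002] tilt 3.0 z 0.225
[0.051, 0.0, 0.037, -0.005, -0.05, 0.002] tilt 3.0 z 0.195
[0.077, 0.0, 0.059, -0.005, -0.05, 0.002] tilt 3.0 z 0.161
[0.081, 0.0, 0.063, -0.005, -0.05, 0.002] tilt 3.0 z 0.155
est underside h [0.5288 0.007  0.1015] axis [-0.004 -0.05   0.999]
[ 0.37  0.55 -0.66]
```

Call:
apply_moves([
  {"x":0.01,"y":0,"z":0.006,"ax":-0.002,"ay":-0.02,"az":0.001,"gripper":0.05},
  {"x":0.028,"y":0,"z":0.017,"ax":-0.005,"ay":-0.05,"az":0.002,"gripper":0.05},
  {"x":0.042,"y":0,"z":0.029,"ax":-0.005,"ay":-0.05,"az":0.002,"gripper":0.05},
  {"x":0.053,"y":0,"z":0.039,"ax":-0.005,"ay":-0.05,"az":0.002,"gripper":0.05},
  {"x":0.062,"y":0,"z":0.046,"ax":-0.005,"ay":-0.05,"az":0.002,"gripper":0.05},
  {"x":0.069,"y":0,"z":0.052,"ax":-0.005,"ay":-0.05,"az":0.002,"gripper":0.05},
  {"x":0.074,"y":0,"z":0.056,"ax":-0.005,"ay":-0.05,"az":0.002,"gripper":0.05},
  {"x":0.076,"y":0,"z":0.058,"ax":-0.005,"ay":-0.05,"az":0.002,"gripper":0.05},
])

```text
clock: 13.75
position: [0.5508, 0.1269, 0.1603]
ee_rot: [1.833, 1.539, -0.911]
wrist_force: [-0.4, -0.4, -0.6]
grip_width: 0.699
grasp_force: 49.4
```

Run:
```python
from p5 import *
print((p+r.apply(rt)-.063*r.apply(c2)).round(4), "axis",r.apply(c2).round(3),robot.read_state()["wrist_force"].round(2)); rows([place2(.003),place2(0)])
# independent tilt/height check in scene view
s=cam("scene"); b=cv2.GaussianBlur(s["bgr"],(3,3),0).astype(int); m=((b[...,0]-b[...,2])>8).astype(np.uint8); m[:150]=0;m[:,:270]=0;m[:,330:]=0;m[240:]=0
ys,xs=np.where(m); i=ys.argmax(); print("lowest blue px",xs[ys==ys.max()].mean(),ys.max()); 
print("predicted low foot",proj(s,[[x,y,p[2]*0+(p+r.apply(rt)-.063*r.apply(c2))[2]] for x,y in [(coa[0]+.018*np.cos(a),coa[1]+.018*np.sin(a)) for a in np.arange(0,6.3,.3)]])[:,1].max().round(1))
```

```text
[0.5291 0.0031 0.0111] axis [0.    0.004 1.   ] [-0.39 -0.36 -0.63]
[0.002, -0.0, 0.001, 0.001, 0.004, 0.0] tilt 3.0 z 0.158
[0.005, -0.0, 0.003, 0.001, 0.004, 0.0] tilt 3.0 z 0.155
lowest blue px 302.0 218
predicted low foot 220.8
```

Call:
apply_moves([
  {"x":0.0004,"y":0,"z":0.0003,"ax":0,"ay":0,"az":0,"gripper":0.05},
  {"x":0.0008,"y":0,"z":0.0006,"ax":0,"ay":0,"az":0,"gripper":0.05},
  {"x":0.0012,"y":0,"z":0.0009,"ax":0,"ay":0,"az":0,"gripper":0.05},
  {"x":0.0016,"y":0,"z":0.0012,"ax":0,"ay":0,"az":0,"gripper":0.05},
  {"x":0.002,"y":0,"z":0.0015,"ax":0,"ay":0,"az":0,"gripper":0.05},
  {"x":0.0023,"y":0,"z":0.0018,"ax":0,"ay":0,"az":0,"gripper":0.05},
  {"x":0.0027,"y":0,"z":0.0021,"ax":0,"ay":0,"az":0,"gripper":0.05},
  {"x":0.0031,"y":0,"z":0.0024,"ax":0,"ay":0,"az":0,"gripper":0.05},
])

```text
clock: 14.6
position: [0.5507, 0.1269, 0.1568]
ee_rot: [1.833, 1.539, -0.911]
wrist_force: [-0.5, 0.9, -0.8]
grip_width: 0.696
grasp_force: 49.4
```

Call:
apply_moves([
  {"x":0.0002,"y":0,"z":0.0002,"ax":0,"ay":0,"az":0,"gripper":0.05},
  {"x":0.0004,"y":0,"z":0.0003,"ax":0,"ay":0,"az":0,"gripper":0.05},
  {"x":0.0006,"y":0,"z":0.0005,"ax":0,"ay":0,"az":0,"gripper":0.05},
  {"x":0.0008,"y":0,"z":0.0006,"ax":0,"ay":0,"az":0,"gripper":0.05},
  {"x":0.001,"y":0,"z":0.0008,"ax":0,"ay":0,"az":0,"gripper":0.05},
  {"x":0.0011,"y":0,"z":0.0009,"ax":0,"ay":0,"az":0,"gripper":0.05},
  {"x":0.0011,"y":0,"z":0.0009,"ax":0,"ay":0,"az":0,"gripper":0.05},
  {"x":0.0011,"y":0,"z":0.0009,"ax":0,"ay":0,"az":0,"gripper":0.05},
])

```text
clock: 15.4
position: [0.5507, 0.1268, 0.1554]
ee_rot: [1.833, 1.539, -0.911]
wrist_force: [-0.2, -0.2, -1.3]
grip_width: 0.694
grasp_force: 49.4
```

Call:
apply_moves([
  {"x":0.0002,"y":0,"z":0.0002,"ax":0,"ay":0,"az":0,"gripper":0.05},
  {"x":0.0004,"y":0,"z":0.0003,"ax":0,"ay":0,"az":0,"gripper":0.05},
  {"x":0.0006,"y":0,"z":0.0005,"ax":0,"ay":0,"az":0,"gripper":0.05},
  {"x":0.0008,"y":0,"z":0.0006,"ax":0,"ay":0,"az":0,"gripper":0.05},
  {"x":0.0008,"y":0,"z":0.0006,"ax":0,"ay":0,"az":0,"gripper":0.05},
  {"x":0.0008,"y":0,"z":0.0006,"ax":0,"ay":0,"az":0,"gripper":0.05},
  {"x":0.0008,"y":0,"z":0.0006,"ax":0,"ay":0,"az":0,"gripper":0.05},
  {"x":0.0008,"y":0,"z":0.0006,"ax":0,"ay":0,"az":0,"gripper":0.05},
])

```text
clock: 16.2
position: [0.5507, 0.1268, 0.1545]
ee_rot: [1.833, 1.539, -0.911]
wrist_force: [1.0, -0.1, -1.7]
grip_width: 0.698
grasp_force: 49.4
```

Call:
apply_moves([
  {"x":0.0002,"y":0,"z":0.0002,"ax":0,"ay":0,"az":0,"gripper":0.05},
  {"x":0.0004,"y":0,"z":0.0003,"ax":0,"ay":0,"az":0,"gripper":0.05},
  {"x":0.0006,"y":0,"z":0.0005,"ax":0,"ay":0,"az":0,"gripper":0.05},
  {"x":0.0006,"y":0,"z":0.0005,"ax":0,"ay":0,"az":0,"gripper":0.05},
  {"x":0.0006,"y":0,"z":0.0005,"ax":0,"ay":0,"az":0,"gripper":0.05},
  {"x":0.0006,"y":0,"z":0.0005,"ax":0,"ay":0,"az":0,"gripper":0.05},
  {"x":0.0006,"y":0,"z":0.0005,"ax":0,"ay":0,"az":0,"gripper":0.05},
  {"x":0.0006,"y":0,"z":0.0005,"ax":0,"ay":0,"az":0,"gripper":0.05},
])

```text
clock: 17.0
position: [0.5507, 0.1268, 0.1537]
ee_rot: [1.833, 1.539, -0.911]
wrist_force: [0.4, -0.2, 0.0]
grip_width: 0.701
grasp_force: 49.4
```

Call:
apply_moves([
  {"x":0.0002,"y":0,"z":0.0002,"ax":0,"ay":0,"az":0,"gripper":0.05},
  {"x":0.0004,"y":0,"z":0.0003,"ax":0,"ay":0,"az":0,"gripper":0.05},
  {"x":0.0006,"y":0,"z":0.0005,"ax":0,"ay":0,"az":0,"gripper":0.05},
  {"x":0.0006,"y":0,"z":0.0005,"ax":0,"ay":0,"az":0,"gripper":0.05},
  {"x":0.0006,"y":0,"z":0.0005,"ax":0,"ay":0,"az":0,"gripper":0.05},
  {"x":0.0006,"y":0,"z":0.0005,"ax":0,"ay":0,"az":0,"gripper":0.05},
  {"x":0.0006,"y":0,"z":0.0005,"ax":0,"ay":0,"az":0,"gripper":0.05},
  {"x":0.0006,"y":0,"z":0.0005,"ax":0,"ay":0,"az":0,"gripper":0.05},
])

```text
clock: 17.8
position: [0.5507, 0.1267, 0.1529]
ee_rot: [1.833, 1.539, -0.911]
wrist_force: [-0.0, -0.2, -0.9]
grip_width: 0.694
grasp_force: 49.4
```

Run:
```python
from p5 import *
F=[]
for _ in range(6): cam("top"); F.append(robot.read_state()["wrist_force"])
print(np.mean(F,0).round(2)); print((p+r.apply(rt)-.063*r.apply(c2)).round(4))
```

```text
[ 0.47  0.2  -1.35]
[0.529  0.003  0.0037]
```

Call:
apply_moves([
  {"x":0.0002,"y":0,"z":0.0002,"ax":0,"ay":0,"az":0,"gripper":0.05},
  {"x":0.0004,"y":0,"z":0.0003,"ax":0,"ay":0,"az":0,"gripper":0.05},
  {"x":0.0006,"y":0,"z":0.0005,"ax":0,"ay":0,"az":0,"gripper":0.05},
  {"x":0.0008,"y":0,"z":0.0006,"ax":0,"ay":0,"az":0,"gripper":0.05},
  {"x":0.0009,"y":0,"z":0.0008,"ax":0,"ay":0,"az":0,"gripper":0.05},
  {"x":0.0009,"y":0,"z":0.0008,"ax":0,"ay":0,"az":0,"gripper":0.05},
  {"x":0.0009,"y":0,"z":0.0008,"ax":0,"ay":0,"az":0,"gripper":0.05},
  {"x":0.0009,"y":0,"z":0.0008,"ax":0,"ay":0,"az":0,"gripper":0.05},
])

```text
clock: 18.9
position: [0.5508, 0.1267, 0.1525]
ee_rot: [1.832, 1.538, -0.912]
wrist_force: [-0.5, 3.3, 6.7]
grip_width: 0.699
grasp_force: 50.2
```

```bash
cat > ff.py <<'E'
from p5 import *
F=[]
for _ in range(8): w=cam("wrist"); F.append(robot.read_state()["wrist_force"])
print(np.mean(F,0).round(2)); print((p+r.apply(rt)-.063*r.apply(c2)).round(4))
g=w["bgr"].astype(float)[150:320,276:290].mean((1,2)); gd=np.diff(g); print("edges",[(150+j,int(gd[j])) for j in range(len(gd)) if abs(gd[j])>6])
E
python3 ff.py
```

```text
[-0.57  3.53  6.02]
[0.5291 0.0028 0.0035]
edges [(155, -6), (156, 6), (221, 10), (299, -8), (313, -9), (314, -10)]
```

Contact is made at about 6 N. I'll ease off slightly and open.

Call:
apply_moves([
  {"x":-0.0003,"y":0,"z":-0.0002,"ax":0,"ay":0,"az":0,"gripper":0.05},
  {"x":-0.0004,"y":0,"z":-0.0003,"ax":0,"ay":0,"az":0,"gripper":0.058},
  {"x":-0.0004,"y":0,"z":-0.0003,"ax":0,"ay":0,"az":0,"gripper":0.062},
  {"x":-0.0004,"y":0,"z":-0.0003,"ax":0,"ay":0,"az":0,"gripper":0.066},
  {"x":-0.0004,"y":0,"z":-0.0003,"ax":0,"ay":0,"az":0,"gripper":0.07},
  {"x":-0.0004,"y":0,"z":-0.0003,"ax":0,"ay":0,"az":0,"gripper":0.078},
  {"x":-0.0004,"y":0,"z":-0.0003,"ax":0,"ay":0,"az":0,"gripper":0.0854},
  {"x":-0.0004,"y":0,"z":-0.0003,"ax":0,"ay":0,"az":0,"gripper":0.0854},
], squeeze=20)

```text
clock: 20.1
position: [0.5506, 0.1266, 0.1521]
ee_rot: [1.833, 1.539, -0.911]
wrist_force: [-0.7, 0.3, 0.0]
grip_width: 0.999
grasp_force: 0.0
```

```bash
python3 - <<'E'
from p5 import *
print(q0.round(2)); z=r.apply([0,0,1]); Q=q0
for b in(.05,.1,.15):
    x=path(p-b*z,r,Q,2); Q=x[-1][2]; print(b,(p-b*z).round(3),Q.round(2),x[-1][3].round(4))
print("up in tool",r.inv().apply(Z).round(3)); print(cam("wrist")["bgr"].shape)
E
python3 ff.py
```

```text
[-0.89  1.04  0.65  1.99  0.29  0.79 -0.81]
0.05 [0.558 0.166 0.182] [-0.93  1.    0.65  1.94  0.27  0.89 -0.79] 0.0
0.1 [0.564 0.205 0.212] [-0.97  0.96  0.65  1.89  0.26  1.   -0.78] 0.0
0.15 [0.571 0.244 0.243] [-1.01  0.93  0.65  1.82  0.24  1.11 -0.77] 0.0
up in tool [-0.797  0.    -0.604]
(420, 560, 3)
[-0.28  0.11  0.01]
[0.529  0.0029 0.003 ]
edges [(155, -6), (222, 14), (299, -8), (300, -6), (301, 6), (314, -7), (315, -10)]
```

Call:
apply_moves([
  {"x":0,"y":0,"z":-0.005,"ax":0,"ay":0,"az":0,"gripper":0.0854},
  {"x":0,"y":0,"z":-0.015,"ax":0,"ay":0,"az":0,"gripper":0.0854},
  {"x":0,"y":0,"z":-0.03,"ax":0,"ay":0,"az":0,"gripper":0.0854},
  {"x":0,"y":0,"z":-0.048,"ax":0,"ay":0,"az":0,"gripper":0.0854},
  {"x":0,"y":0,"z":-0.068,"ax":0,"ay":0,"az":0,"gripper":0.0854},
  {"x":0,"y":0,"z":-0.09,"ax":0,"ay":0,"az":0,"gripper":0.0854},
  {"x":0,"y":0,"z":-0.11,"ax":0,"ay":0,"az":0,"gripper":0.0854},
  {"x":0,"y":0,"z":-0.11,"ax":0,"ay":0,"az":0,"gripper":0.0854},
])

```text
clock: 21.35
position: [0.5669, 0.2164, 0.2201]
ee_rot: [1.832, 1.543, -0.902]
wrist_force: [-0.7, 0.5, -0.0]
grip_width: 0.997
grasp_force: 0.0
```

Run:
```python
from p5 import *
print(robot.read_state()["wrist_force"])
w=cam("wrist"); 
b=cv2.GaussianBlur(w["bgr"],(3,3),0).astype(int); m=((b[...,0]-b[...,2])>12).astype(np.uint8)
k,l,st,ce=cv2.connectedComponentsWithStats(m)
for i in range(1,k):
    if st[i,4]>200: print(st[i],ce[i].round())
def ring(cz,rad): return [[coa[0]+rad*np.cos(a),coa[1]+rad*np.sin(a),cz] for a in np.arange(0,6.28,.1)]
q=proj(w,ring(.068,.032)+ring(.039,.032)+ring(.005,.018)); print("pred upright bbox",q.min(0).round(),(q.max(0)-q.min(0)).round())
t=cam("top"); b=cv2.GaussianBlur(t["bgr"],(3,3),0).astype(int); m=((b[...,0]-b[...,2])>8).astype(np.uint8)
k,l,st,ce=cv2.connectedComponentsWithStats(m)
for i in range(1,k):
    if st[i,4]>80: print("top",st[i],onz(t,[ce[i]],.05)[0].round(3))
```

```text
[-0.65192293  0.50292091 -0.02379469]
[ 240  146   82   96 6006] [280. 199.]
[ 275  251   70   71 2684] [307. 284.]
[ 78 300  44  14 348] [ 97. 306.]
pred upright bbox [237. 146.] [86. 97.]
top [138 145  41  37 993] [0.677 0.285 0.05 ]
top [ 36 169  74  67 573] [0.561 0.527 0.05 ]
top [128 175  37  26 349] [0.598 0.321 0.05 ]
top [336 196  25  35 573] [ 0.534 -0.232  0.05 ]
top [250 202  23  23 395] [0.53  0.003 0.05 ]
top [  0 245  46  47 775] [0.387 0.675 0.05 ]
top [ 138  265   41   42 1358] [0.335 0.28  0.05 ]
top [   0  336  156   77 4459] [0.098 0.496 0.05 ]
top [ 440  362   87   58 3787] [ 0.036 -0.6    0.05 ]
top [ 224  369   79   51 1302] [ 0.062 -0.009  0.05 ]
top [150 393  64  27 995] [0.006 0.221 0.05 ]
top [242 401  21  19 164] [-0.002  0.031  0.05 ]
```

The cup stands upright at (0.530, 0.003), 1 mm from the coaster's centre. The wrist outline matches an upright cup, and the robot is clear of everything. Handing in.

```bash
python3 -c "
from plant import close_job
print(close_job())"
```

```text
the job is handed in; nothing more can be done
None
```

I've handed the job in: all five sweets are in the amber bowl, the empty cup stands upright about 1 mm from the coaster's centre, and the lower cup is still in the stand. The final judging result was not shown.

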